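# Reverse the sample carrier in its dock, load it and start the reader

### The job

The sample carrier lies the wrong way round in the reader's dock: lift it out, turn it end for end without hitting the reader tower or the guide post, and lay it back flat in the dock saddles between the end lips with its round nose at the reader tower's end. Then pluck every sample capsule from the pocket tray and stand them upright in the carrier's cells, one to a cell, any cells. When all are loaded press the start button on top of the reader tower fully down once and let go, and leave the beaker, flask and timer nearby where they are.

Things in the scene. Friction and masses are not known exactly. Their poses are not given: they have to be found in the camera images.
- dock: Fixed loading dock. Origin on the bench surface, mid-dock; z up; y along the dock (as the carrier lies), +y to the end with the white reader tower; tower and post stand on its +x side, away from the robot. Grey base plate 70 x 276 mm, top 6 mm up. An end lip crosses each end: inner faces at y = -125 and +125 mm, tops 32 mm up.
- seat (a point): Mid-dock, 22 mm above the bench, level with the floors of the two black U saddles, where the carrier's origin belongs. Saddles are 24 mm long in dock y, centred at y = -80 and +80 mm; gap between cheeks 48 mm in x for the 40 mm carrier, cheek tops 34 mm above the bench. Between the saddles both sides of the carrier are free for fingers down to the base plate.
- reader: White reader tower fixed on the dock at its x = 83, y = 82 mm: box 36 x 36 mm, dark window facing the carrier, top 60 mm above the bench, push button on top. Origin at the middle of its foot, 6 mm above the bench. The carrier must never hit it.
- post: Plain steel guide post fixed on the dock at its x = 80, y = -82 mm: 18 mm diameter, top 72 mm above the bench. Origin at its foot, 6 mm above the bench. Nothing must hit it.
- start (a joint): Start button on top of the reader tower: 0 = up, grows to 0.006 m fully down; spring return, fully down takes about 5 N; it must go down more than 4 mm.
- start_top (a point): Centre of the top face of the start button (24 mm diameter), facing up.
- carrier: Loose aluminium sample carrier, a bar 230 mm long in y, 40 mm wide in x, 22 mm high, 0.17 to 0.35 kg. Origin mid-underside, z up. +y end: flat round nose, D-shaped in plan, 14 mm high. -y end: square, an upright black tab 40 x 12 mm, 36 mm high. Starts in the dock the wrong way round: nose away from the reader tower, yaw = dock yaw + pi.
- cell_mid (a point): Floor centre of the carrier's middle cell, 14 mm above its underside. Five open cells in a row along the top, centres at carrier y = -81.2, -40.6, 0, 40.6, 81.2 mm; each 34 mm in x by 37.6 mm in y inside, walls 8 mm high.
- nose (a point): Tip of the carrier's round nose, 115 mm along the carrier's +y, 7 mm above its underside.
- tray: Fixed white pocket tray 96 x 140 x 16 mm, origin at the middle of its underside on the bench. Six square pockets 34 x 34 mm, 6 mm deep (floor 10 mm up), centres at x = -22 and +22, y = -44, 0 and +44 mm.
- beaker_50: Loose small glass beaker standing near the dock, 46 mm diameter, 57 mm high; origin at its foot. A bystander, leave alone.
- flask_50: Loose small conical flask, 50 mm diameter, 70 mm high; origin at its foot. A bystander, leave alone.
- timer: Loose lab timer, 62 x 62 x 20 mm, lying flat; origin at its underside. A bystander, leave alone.
- capsule_1: Loose closed sample capsule, an upright squat cylinder 26 mm diameter, 20 mm high, about 25 g, steel with a grey lid; origin at the middle of its underside, z up. Starts standing in a tray pocket; may be absent. All capsules are alike.
- capsule_2: Loose closed sample capsule, an upright squat cylinder 26 mm diameter, 20 mm high, about 25 g, steel with a grey lid; origin at the middle of its underside, z up. Starts standing in a tray pocket; may be absent. All capsules are alike.
- capsule_3: Loose closed sample capsule, an upright squat cylinder 26 mm diameter, 20 mm high, about 25 g, steel with a grey lid; origin at the middle of its underside, z up. Starts standing in a tray pocket; may be absent. All capsules are alike.
- capsule_4: Loose closed sample capsule, an upright squat cylinder 26 mm diameter, 20 mm high, about 25 g, steel with a grey lid; origin at the middle of its underside, z up. Starts standing in a tray pocket; may be absent. All capsules are alike.
- capsule_5: Loose closed sample capsule, an upright squat cylinder 26 mm diameter, 20 mm high, about 25 g, steel with a grey lid; origin at the middle of its underside, z up. Starts standing in a tray pocket; may be absent. All capsules are alike.
Not all that is in view belongs to the job. Leave any pink or purple look-alike of the capsule_4 alone.

How it is judged:
On the way, in this order (a step that is already met when the one before it is completed fails the run):
1. the empty carrier lies flat in the dock with its nose at the reader tower's end (y of nose in the frame of dock above 0.1 m and x of carrier in the frame of dock between -0.006 and 0.006 m and z of carrier in the frame of dock between 0.019 and 0.0245 m and angle between the y axis of carrier and the y axis of dock, either way round below 0.08 rad and angle between carrier's own z axis and vertical below 0.05 rad and linear speed of carrier below 0.02 m/s), for 0.3 s.
2. every capsule present stands in a carrier cell (x of capsule_1 in the frame of carrier between -0.012 and 0.012 m and y of capsule_1 in the frame of carrier between -0.098 and 0.098 m and z of capsule_1 in the frame of carrier between 0.011 and 0.0175 m and angle between each of capsule_1, capsule_2, capsule_3, capsule_4, capsule_5's own z axis and vertical below 0.15 rad and linear speed of each of capsule_1, capsule_2, capsule_3, capsule_4, capsule_5 below 0.03 m/s and x of capsule_2 in the frame of carrier between -0.012 and 0.012 m and y of capsule_2 in the frame of carrier between -0.098 and 0.098 m and z of capsule_2 in the frame of carrier between 0.011 and 0.0175 m and x of capsule_3 in the frame of carrier between -0.012 and 0.012 m and y of capsule_3 in the frame of carrier between -0.098 and 0.098 m and z of capsule_3 in the frame of carrier between 0.011 and 0.0175 m and x of capsule_4 in the frame of carrier between -0.012 and 0.012 m and y of capsule_4 in the frame of carrier between -0.098 and 0.098 m and z of capsule_4 in the frame of carrier between 0.011 and 0.0175 m and x of capsule_5 in the frame of carrier between -0.012 and 0.012 m and y of capsule_5 in the frame of carrier between -0.098 and 0.098 m and z of capsule_5 in the frame of carrier between 0.011 and 0.0175 m), for 0.2 s.
3. the start button is pressed down more than 4 mm (value of joint start above 0.004 m), for 0.02 s.
At the end, for the whole second after the job is handed in: Carrier flat in both saddles (3 mm high, 6 mm sideways, 0.08 rad), nose tip over 100 mm from mid-dock towards the reader tower; every capsule present upright (0.15 rad) on a carrier cell floor; start button up; all at rest (all of step 1 and all of step 2 and value of joint start below 0.002 m); the robot touches nothing.
It fails at once if the carrier hits the reader tower or the guide post (contact force between carrier and reader above 5 N or contact force between carrier and post above 5 N).
It fails at once if the robot hits the guide post hard (contact force between any of the fingers, the arm and post above 12 N).
It fails at once if a bystander (beaker, flask, timer) is moved more than 30 mm or tipped (distance of any of beaker_50, flask_50, timer from where it was at the start of the episode above 0.03 m or angle between any of beaker_50, flask_50, timer's own z axis and vertical above 0.4 rad).
Of capsule_1, capsule_2, capsule_3, capsule_4, capsule_5 only 3 to 5 are there at a start; the rules pass over those that are not, and their reading is None.
At some moment in a run one of capsule_1, capsule_2, capsule_3, capsule_4, capsule_5 may be knocked a few centimetres aside while the robot is not near it.
It also fails if it takes over 208 s, if anything falls off the work surface, if the arm or the gripper's body presses on something with over 40 N, if the wrist force passes 120 N, or if a joint passes its speed limit or range.

### The arm

A 6-joint arm with a two-finger parallel gripper is mounted at the origin on a cart in front of the work surface, level with it; the furniture and walls round the work are solid. World frame = base frame: x ahead of the robot, y to its left, z up, the work surface at z = 0. Lengths are in m, angles in rad, forces in N, time in s.
With the tool pointing down it reaches from about 0.35 to 0.975 m from the base axis. Payload 4.9 kg.
Tool frame: the origin (TCP) lies at the very end of the fingers, on their centre line; the grasp point (between the pads) lies 19 mm behind it; z points along the fingers, y is the line along which they close (so a half turn about z gives the same grasp; the last joint's range is limited). The gripper opens to 85 mm and grips with 20 to 120 N. Pads are 22 mm wide; open, the fingers measure 114 mm over their backs; the gripper's body (76 mm by 85 mm) begins 54 mm behind the grasp point. The pads swing forward as they close: fully open they stand 13 mm farther back than shut.
Start: joints at [-1.41, 0.053, 1.613, -0, 1.476, -0.119], TCP at [0.173, -0.601, 0.231] pointing down, gripper open.
Joint ranges: [-3.01, 3.01], [-1.01, 2.22], [0.06, 2.58], [-1.02, 4.17], [0.09, 2.62], [-3.14, 3.14]. Speed limits (rad/s): [2.57, 2.57, 3.14, 3.14, 3.14, 3.14].

### API

Orientations are given as a unit quaternion [w, x, y, z].
In Python, from plant import manip, vision, order gives the robot as it stands.
- The arm moves only by the tool play_rows, never from a script. Its argument "steps" is a list that holds one entry, the list of rows, each a list of 6 numbers: the shift along the tool's x, y, z in mm, then the turn, a rotation vector about the tool's x, y, z in degrees. A call has 1 to 12 rows; each row is the pose to reach, as a shift and turn from the pose commanded when the call began, along the tool's axes at that moment; what a row does not reach only later rows make up. A row lasts 1/12 s, in which the tool goes at most 41.7 mm and 7.16 degrees, less where a joint would pass 70% of its speed; a pose out of reach is approached as far as the arm can. A call with a gripper value outside its range is refused whole. "claw" is the gripper's target within -1 to 1 (fully open at 1, half-way at 0, shut at -1), set as the call begins (left out, the last holds). The fingers move at their own pace and stop on an object; the grip force is fixed at half the most. Time passes only in rows, so rows that repeat a pose let the fingers close. It gives the time, the measured TCP pose, the force, the opening and the grip force at its end, in the units of the state.
- manip.state(): the state, without advancing time (a new reading comes with each control period).
- vision.grab_frame(name): name is "side" or "top" or "wrist"; returns (picture, depth): 400x640x3 uint8, blue, green, red; 400x640 float32, m along the optical axis (not along the pixel's ray), 0 where there is no reading.
- vision.camera_info(name): a dict with "K" (3x3 intrinsics, pixels), "eye" and "orientation" of the camera in the world; the wrist camera has in their place "T_tool_cam" (4x4, takes a point from camera to tool coordinates, whose origin is the TCP and whose axes are the flange's). Camera axes: x right, y down, z forward; pixel columns grow to the right and rows downward; lengths in m; the calibration is good to about 2 mm. The wrist camera is an equidistant fisheye: a pixel r from the principal point sees the ray r / f radians off the axis. A picture is of the moment at which its call begins: read the wrist's pose just before it. camera_info takes no time and is no camera call.
- order.job_done(): hands the job in; it is judged then, once.
The state is a dict: "time": time; "joint_pos": joint angles; "joint_vel": joint speeds; "joint_efforts": joint torques, N m; "tool_pos": TCP position; "tool_rot": TCP orientation; "contact_force": force on the tool from outside, world axes, zero at the start; "ft_torque": the same for the moment, N m; "gripper_width": opening from 0.0 (shut) to 1.0 (fully open); "grasp_force": force on a finger pad.
Only numpy, scipy, OpenCV 4.12 (cv2) and the standard library are available. Lean on these libraries where they do the work, as an engineer would, in place of code of your own. Each camera call takes 0.05 s, during which the arm holds its last target. There are 200 camera calls.

## Working session

There is one attempt and no reset: what is moved stays moved. The work goes in short steps, Python scripts to look and compute and a tool call to move; the robot and the scene stay as the last step left them, time stands still between calls to the robot, and variables do not carry over. Pictures are saved under pics/ and viewed, at most 14 in all, crops included, and the job is handed in when it is done.

Besides the shell and the picture viewer there is one more tool, called after "Call:" by a JSON object that holds its "api" and its "payload", one argument or row to a line. play_rows: Moves the arm, as the interface text tells. Its arguments: {"type":"object","properties":{"steps":{"type":"array"},"claw":{"type":"number"}},"required":["steps"]}

```bash
mkdir -p pics; ls; python3 - <<'E'
from plant import manip, vision, order
import cv2,numpy as np
print(manip.state())
for n in("side","top"):
    print(n,vision.camera_info(n))
    p,d=vision.grab_frame(n); cv2.imwrite(f"pics/{n}0.png",p); np.save(f"{n}0.npy",d)
print(vision.camera_info("wrist"))
E
```

```text
pics
{'time': 0.0, 'joint_pos': array([-1.40996904e+00,  5.33645090e-02,  1.61426376e+00, -2.54705018e-06,
        1.47601534e+00, -1.19003909e-01]), 'joint_vel': array([ 0.00096928, -0.00011565, -0.00064287, -0.00049055,  0.00088977,
        0.00066195]), 'joint_efforts': array([-2.69561591e-03, -3.93687415e+01, -3.70181608e+01, -1.99059573e-04,
        7.17474803e-03,  7.45482652e-06]), 'tool_pos': array([ 0.17251916, -0.60007874,  0.23007635]), 'tool_rot': array([-1.02522405e-03,  9.90227233e-01,  1.39459583e-01, -2.27102516e-05]), 'contact_force': array([-0.30219332, -0.13986077, -0.45442619]), 'ft_torque': array([-0.04078841, -0.01618184, -0.00276623]), 'grasp_force': 0.0, 'gripper_width': 1.0008995953718527}
side {'K': array([[496.92742825,   0.        , 316.7737765 ],
       [  0.        , 496.92742825, 207.15788245],
       [  0.        ,   0.        ,   1.        ]]), 'eye': array([ 0.41316747, -1.13278955,  0.52328337]), 'orientation': array([-0.50548099,  0.86167709, -0.03783016,  0.02388386])}
top {'K': array([[501.81745915,   0.        , 307.79914158],
       [  0.        , 501.81745915, 211.81570973],
       [  0.        ,   0.        ,   1.        ]]), 'eye': array([ 0.43452152, -0.32077223,  0.96815106]), 'orientation': array([-0.01176469,  0.71569109, -0.69821519,  0.01197494])}
{'K': array([[309.70691629,   0.        , 316.8612513 ],
       [  0.        , 309.70691629, 197.67102979],
       [  0.        ,   0.        ,   1.        ]]), 'T_tool_cam': array([[-7.16738511e-04, -9.48884216e-01, -3.15623560e-01,
         8.12755861e-02],
       [ 9.99999731e-01, -6.30893609e-04, -3.74158794e-04,
         1.34008005e-03],
       [ 1.55908487e-04, -3.15623744e-01,  9.48884412e-01,
        -1.42027949e-01],
       [ 0.00000000e+00,  0.00000000e+00,  0.00000000e+00,
         1.00000000e+00]])}
```

View pics/top0.png

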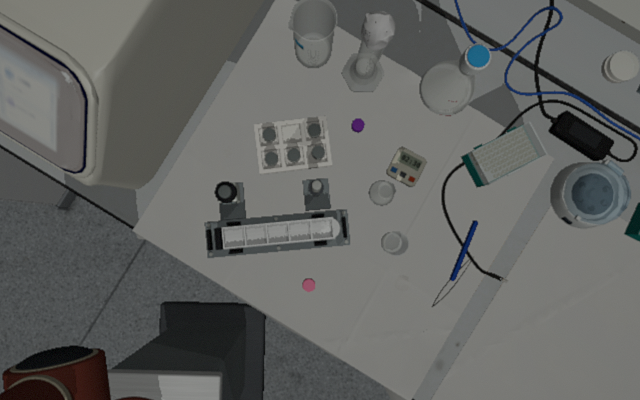

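View pics/side0.png

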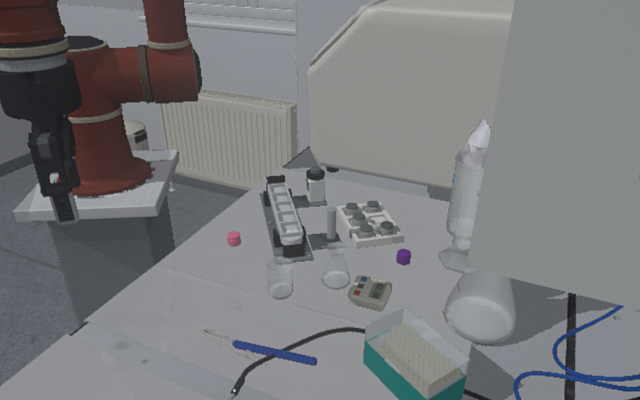

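The top view shows the dock at about (205-350, 210-258), with the tower at (227,190) and the post at (316,186). The nose is on the right at (335,228). The tray is at (293,145) with 5 capsules and its upper-middle pocket empty. The pink and purple items are decoys. The side view agrees.

```bash
cat > h.py <<'E'
import cv2,numpy as np
from scipy.spatial.transform import Rotation as R
from plant import manip,vision,order
def q2R(q): return R.from_quat([q[1],q[2],q[3],q[0]])
def rays(n,uv,st=None):
    i=vision.camera_info(n);K=i["K"];uv=np.atleast_2d(uv).astype(float)
    x=(uv-K[:2,2])/[K[0,0],K[1,1]]
    if n=="wrist":
        r=np.linalg.norm(x,axis=1,keepdims=True);s=np.sin(r)/np.maximum(r,1e-9)
        d=np.hstack([x*s,np.cos(r)]);T=i["T_tool_cam"];Rt=q2R(st["tool_rot"]).as_matrix()
        return Rt@T[:3,3]+st["tool_pos"],d@(Rt@T[:3,:3]).T
    return i["eye"],np.hstack([x,np.ones((len(x),1))])@q2R(i["orientation"]).as_matrix().T
def plane(n,uv,z,st=None):
    e,d=rays(n,uv,st);return e+d*((np.atleast_1d(z)-e[2])/d[:,2])[:,None]
def proj(n,P,st=None):
    i=vision.camera_info(n);K=i["K"];P=np.atleast_2d(P)
    if n=="wrist":
        T=i["T_tool_cam"];Rt=q2R(st["tool_rot"]).as_matrix()
        c=((P-st["tool_pos"])@Rt-T[:3,3])@T[:3,:3]
        a=np.arctan2(np.linalg.norm(c[:,:2],axis=1),c[:,2]);x=c[:,:2]/np.linalg.norm(c[:,:2],axis=1)[:,None]*a[:,None]
    else:
        c=(P-i["eye"])@q2R(i["orientation"]).as_matrix();x=c[:,:2]/c[:,2:]
    return x*[K[0,0],K[1,1]]+K[:2,2]
E
python3 - <<'E'
from h import *
p=cv2.imread("pics/top0.png")
c=cv2.resize(p[105:265,195:365],None,fx=4.6,fy=3.7*1.0,interpolation=cv2.INTER_CUBIC)
c=cv2.resize(p[105:265,195:365],None,fx=3.7,fy=3.7,interpolation=cv2.INTER_CUBIC)
c=cv2.convertScaleAbs(c,alpha=1.6)
cv2.imwrite("pics/topc.png",c)
g=cv2.cvtColor(p,cv2.COLOR_BGR2GRAY)
d=np.load("top0.npy")
# height map stats
yy,xx=np.mgrid[:400,:640];uv=np.c_[xx.ravel(),yy.ravel()]
e,r=rays("top",uv);P=e+r*d.ravel()[:,None]
H=P[:,2].reshape(400,640)
for n,(u,v) in dict(bench=(280,190),tower=(227,190),post=(316,186),tray=(293,145),car=(275,234),timer=(405,167),beak=(393,243),flask=(381,192)).items():
    print(n,P.reshape(400,640,3)[v,u].round(4))
E
```

```text
bench [ 0.5077 -0.266   0.002 ]
tower [ 0.4996 -0.1763  0.0786]
post [ 0.511  -0.3342  0.0742]
tray [ 0.5933 -0.2893  0.0156]
car [ 0.4231 -0.2608  0.0359]
timer [ 0.5565 -0.5036  0.0159]
beak [ 0.411  -0.4861  0.0008]
flask [ 0.5085 -0.4605  0.0048]
```

View pics/topc.png

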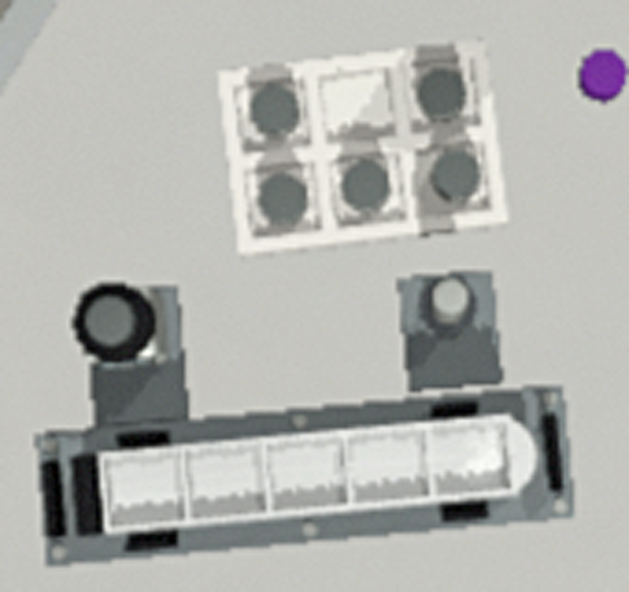

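The crop shows the base-plate and tray corners and the five dark capsule lids clearly. The carrier's tab is on the left at (88,495) and its nose on the right at (520,455).

```bash
python3 - <<'E'
from h import *
o=lambda a:(np.array(a,float)+.5)/3.7-.5+[195,105]
def rect(name,c,z):
    P=plane("top",o(c),z)[:,:2]; (cx,cy),(w,h),a=cv2.minAreaRect((P*1000).astype(np.float32))
    l=P[0]+P[3]-P[1]-P[2]
    print(name,P.mean(0).round(4),"sides",[round(float(np.linalg.norm(P[i]-P[(i+1)%4]))*1e3,1) for i in range(4)],"long-axis yaw",np.degrees(np.arctan2(l[1],l[0])).round(2)); return P
rect("dock",[(38,435),(563,388),(573,515),(48,565)],.006)
rect("tray",[(220,72),(487,40),(507,222),(240,253)],.016)
rect("carcells",[(100,455),(508,415),(516,492),(106,530)],.044)
rect("post",[(450,300)]*4,.072); rect("btn",[(106,321)]*4,.072)
p=cv2.imread("pics/top0.png");hsv=cv2.cvtColor(p,cv2.COLOR_BGR2HSV);g=hsv[...,2]
m=((g<75)&(g>30)).astype(np.uint8); print([int(g[int(v),int(u)]) for u,v in o([(273,108),(440,90),(282,195),(365,183),(455,172)])])
for c in [(273,108),(440,90),(282,195),(365,183),(455,172)]:
    print(plane("top",o([c]),.030)[0].round(4))
E
```

```text
dock [ 0.4244 -0.2631] sides [273.1, 65.9, 272.7, 67.4] long-axis yaw 96.69
tray [ 0.5947 -0.289 ] sides [138.8, 94.9, 138.3, 94.3] long-axis yaw 98.19
carcells [ 0.4262 -0.2664] sides [204.0, 38.5, 204.6, 37.4] long-axis yaw 96.86
post [ 0.5117 -0.3346] sides [0.0, 0.0, 0.0, 0.0] long-axis yaw 0.0
btn [ 0.4974 -0.1686] sides [0.0, 0.0, 0.0, 0.0] long-axis yaw 0.0
[70, 62, 72, 71, 72]
[ 0.6109 -0.243   0.03  ]
[ 0.6222 -0.3276  0.03  ]
[ 0.5666 -0.2488  0.03  ]
[ 0.5738 -0.2907  0.03  ]
[ 0.5805 -0.3363  0.03  ]
```

```bash
cat >> h.py <<'E'
def go(x,y,z,yaw,st=None):
    st=st or manip.state();Rc=q2R(st["tool_rot"])
    Rt=R.from_euler("z",yaw,degrees=True)*R.from_euler("x",180,degrees=True)
    d=Rc.inv().apply(np.array([x,y,z])-st["tool_pos"])*1e3
    print("row",d.round(1).tolist(),(Rc.inv()*Rt).as_rotvec(degrees=True).round(2).tolist(),"t",round(st["time"],2),"q",np.degrees(st["joint_pos"]).round(1).tolist())
E
python3 -c "
from h import *
go(.425,-.264,.26,96.75)"
```

```text
row [335.5, -253.4, -29.3] [-0.08, -0.09, -80.72] t 0.1 q [-80.8, 3.1, 92.5, 0.0, 84.6, -6.8]
```

Call:
{"api": "play_rows", "payload": {
  "steps": [
    [[28, -21, -29, 0, 0, -6.7], [56, -42, -29, 0, 0, -13.5], [84, -63, -29, 0, 0, -20], [112, -84, -29, 0, 0, -27], [140, -106, -29, 0, 0, -33.6], [168, -127, -29, 0, 0, -40.4], [196, -148, -29, 0, 0, -47], [224, -169, -29, 0, 0, -54], [252, -190, -29, 0, 0, -60.5], [280, -211, -29, 0, 0, -67.3], [308, -232, -29, 0, 0, -74], [335.5, -253.4, -29.3, 0, 0, -80.7]]
  ],
  "claw": 1
}}

```text
time: 1.1
tool_pos: [0.4256, -0.2627, 0.2601]
tool_rot: [-0.0, 0.662, 0.749, 0.0]
contact_force: [0.1, -0.8, 0.1]
gripper_width: 1.001
grasp_force: 0.0
```

Call:
{"api": "play_rows", "payload": {
  "steps": [
    [[0, 0, 0, 0, 0, 0], [0, 0, 0, 0, 0, 0], [0, 0, 0, 0, 0, 0]]
  ]
}}

```text
time: 1.35
tool_pos: [0.4248, -0.2646, 0.2602]
tool_rot: [-0.0, 0.665, 0.747, -0.0]
contact_force: [0.2, -0.9, -1.2]
gripper_width: 0.995
grasp_force: 0.0
```

```bash
python3 - <<'E'
from h import *
import json
s=manip.state();go(.425,-.264,.26,96.75,s)
p,d=vision.grab_frame("wrist");cv2.imwrite("pics/w1.png",p);np.save("w1.npy",d)
json.dump({k:np.array(s[k]).tolist() for k in("tool_pos","tool_rot")},open("w1.json","w"))
cv2.imwrite("pics/w1v.png",cv2.convertScaleAbs(p,alpha=1.4))
E
```

```text
row [0.5, 0.3, 0.2] [-0.05, -0.01, -0.05] t 1.35 q [-40.4, -15.3, 106.6, -0.0, 88.7, -47.1]
```

View pics/w1v.png

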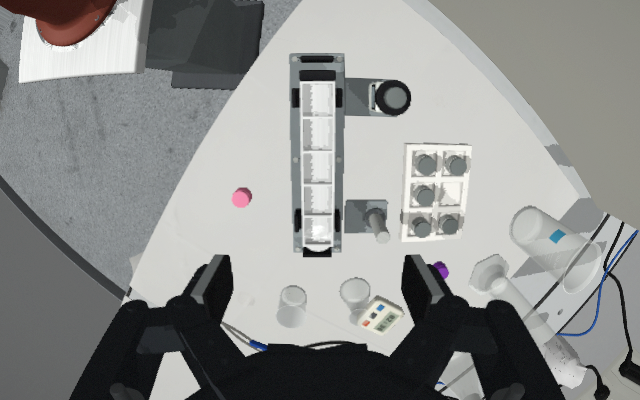

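The wrist view shows the dock running vertically at columns 290-344 and rows 54-253. The tab is at the top near (318,74), the nose at (318,240), the button at (392,97) and the tray at (437,193).

```bash
python3 - <<'E'
from h import *
import json
s={k:np.array(v) for k,v in json.load(open("w1.json")).items()}
def rect(n,c,z):
    P=plane("wrist",c,z,s)[:,:2];l=P[0]+P[1]-P[2]-P[3]
    print(n,P.mean(0).round(4),[round(float(np.linalg.norm(P[i]-P[(i+1)%4]))*1e3,1) for i in range(4)],np.degrees(np.arctan2(l[1],l[0])).round(2))
rect("dock",[(290,54),(344,54),(343,253),(293,253)],.006)
rect("tray",[(406,144),(471,145),(466,240),(401,239)],.016)
rect("btn",[(392,97)]*4,.072);rect("post",[(383,238)]*4,.072)
g=cv2.cvtColor(cv2.imread("pics/w1.png"),cv2.COLOR_BGR2GRAY)
# white carrier block edges in several rows
for v in (95,130,165,200,225):
    r=g[v].astype(int);c=[u for u in range(295,345) if r[u]>125];print(v,c[0],c[-1],plane("wrist",[(c[0]-.5,v),(c[-1]+.5,v)],.044,s)[:,:2].round(4).tolist())
for c in [(426,163),(456,163),(425,195),(422,225),(449,224)]: print("cap",plane("wrist",[c],.03,s)[0].round(4))
print("tcp px",proj("wrist",[[.4248,-.2646,.03]],s))
E
```

```text
dock [ 0.4257 -0.2641] [67.5, 273.9, 72.7, 273.9] 96.97
tray [ 0.5962 -0.2885] [95.5, 143.9, 105.9, 134.8] 100.68
btn [ 0.4949 -0.1725] [0.0, 0.0, 0.0, 0.0] 0.0
post [ 0.5131 -0.3357] [0.0, 0.0, 0.0, 0.0] 0.0
95 300 334 [[0.3955, -0.1836], [0.4351, -0.179]]
130 300 344 [[0.3999, -0.2241], [0.4516, -0.2179]]
165 301 344 [[0.4055, -0.2653], [0.4572, -0.2592]]
200 301 344 [[0.4099, -0.3088], [0.4634, -0.3026]]
225 302 343 [[0.4144, -0.3418], [0.467, -0.3357]]
cap [ 0.563  -0.2456  0.03  ]
cap [ 0.6057 -0.2393  0.03  ]
cap [ 0.5709 -0.2879  0.03  ]
cap [ 0.5767 -0.3305  0.03  ]
cap [ 0.6174 -0.3251  0.03  ]
tcp px [[316.8210859  163.76027894]]
```

Call:
{"api": "play_rows", "payload": {
  "steps": [
    [[1, 0, 25, 0, 0, 0], [1, 0, 50, 0, 0, 0], [1, 0, 75, 0, 0, 0], [1, 0, 100, 0, 0, 0], [1, 0, 125, 0, 0, 0], [1, 0, 150, 0, 0, 0], [1, 0, 175, 0, 0, 0], [1, 0, 200, 0, 0, 0], [1, 0, 220, 0, 0, 0], [1, 0, 235, 0, 0, 0], [1, 0, 243, 0, 0, 0], [1, 0, 246, 0, 0, 0]]
  ]
}}

```text
time: 2.4
tool_pos: [0.4234, -0.2637, 0.0129]
tool_rot: [-0.002, 0.665, 0.747, -0.0]
contact_force: [-0.6, 0.8, 0.9]
gripper_width: 0.999
grasp_force: 0.0
```

Call:
{"api": "play_rows", "payload": {
  "steps": [
    [[0, 0, 0, 0, 0, 0], [0, 0, 0, 0, 0, 0], [0, 0, 0, 0, 0, 0], [0, 0, 0, 0, 0, 0], [0, 0, 0, 0, 0, 0], [0, 0, 0, 0, 0, 0], [0, 0, 0, 0, 0, 0], [0, 0, 0, 0, 0, 0], [0, 0, 0, 0, 0, 0], [0, 0, 0, 0, 0, 0], [0, 0, 0, 0, 0, 0], [0, 0, 0, 0, 0, 0]]
  ],
  "claw": -1
}}

```text
time: 3.4
tool_pos: [0.4259, -0.2644, 0.0162]
tool_rot: [0.001, 0.664, 0.747, -0.0]
contact_force: [-0.4, 0.6, 6.5]
gripper_width: 0.455
grasp_force: 62.9
```

Call:
{"api": "play_rows", "payload": {
  "steps": [
    [[0, 0, -3, 0, 0, 0], [0, 0, -8, 0, 0, 0], [0, 0, -16, 0, 0, 0], [0, 0, -28, 0, 0, 0], [0, 0, -42, 0, 0, 0], [0, 0, -57, 0, 0, 0], [0, 0, -72, 0, 0, 0], [0, 0, -87, 0, 0, 0], [0, 0, -102, 0, 0, 0], [0, 0, -113, 0, 0, 0], [0, 0, -118, 0, 0, 0], [0, 0, -120, 0, 0, 0]]
  ]
}}

```text
time: 4.4
tool_pos: [0.4255, -0.2639, 0.1362]
tool_rot: [0.001, 0.664, 0.747, 0.0]
contact_force: [-0.1, -0.1, -2.7]
gripper_width: 0.459
grasp_force: 61.9
```

```bash
python3 - <<'E'
from h import *
s=manip.state();go(.425,-.2637,.135,96.8,s);print(s["tool_pos"],s["contact_force"],s["ft_torque"],s["gripper_width"])
p,d=vision.grab_frame("side");cv2.imwrite("pics/s1.png",cv2.resize(p[100:300,180:440],None,fx=3,fy=3))
E
```

```text
row [0.3, -0.5, 1.2] [0.09, 0.1, -0.07] t 4.4 q [-40.3, -9.9, 114.1, 0.0, 75.7, -47.1]
[ 0.42547696 -0.26389437  0.13616774] [-0.09557677 -0.12873021 -2.71746443] [ 0.01874233  0.02680275 -0.05304059] 0.4591905463852804
```

View pics/s1.png

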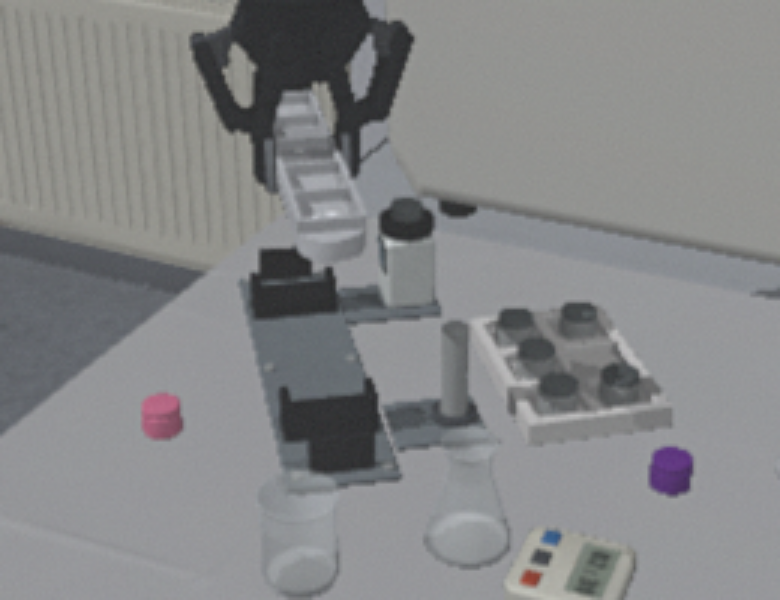

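The carrier hangs level in the gripper with the nose toward the camera at (330,235). It is clear of the tower and post, so I turn it now.

Call:
{"api": "play_rows", "payload": {
  "steps": [
    [[0, 0, 0, 0, 0, 2], [0, 0, 0, 0, 0, 6], [0, 0, 0, 0, 0, 11], [0, 0, 0, 0, 0, 17], [0, 0, 0, 0, 0, 23], [0, 0, 0, 0, 0, 29], [0, 0, 0, 0, 0, 35], [0, 0, 0, 0, 0, 41], [0, 0, 0, 0, 0, 47], [0, 0, 0, 0, 0, 53], [0, 0, 0, 0, 0, 59], [0, 0, 0, 0, 0, 65]]
  ]
}}

```text
time: 5.45
tool_pos: [0.4242, -0.2629, 0.1331]
tool_rot: [-0.001, 0.963, 0.271, -0.001]
contact_force: [0.2, 0.1, -2.5]
gripper_width: 0.462
grasp_force: 62.0
```

Call:
{"api": "play_rows", "payload": {
  "steps": [
    [[0, 0, 0, 0, 0, 6], [0, 0, 0, 0, 0, 12], [0, 0, 0, 0, 0, 18], [0, 0, 0, 0, 0, 24], [0, 0, 0, 0, 0, 30], [0, 0, 0, 0, 0, 36], [0, 0, 0, 0, 0, 42], [0, 0, 0, 0, 0, 48], [0, 0, 0, 0, 0, 54], [0, 0, 0, 0, 0, 60], [0, 0, 0, 0, 0, 66], [0, 0, 0, 0, 0, 72]]
  ]
}}

```text
time: 6.45
tool_pos: [0.4242, -0.2629, 0.1332]
tool_rot: [-0.0, 0.938, -0.347, -0.001]
contact_force: [-0.3, -0.5, -2.7]
gripper_width: 0.462
grasp_force: 62.0
```

Call:
{"api": "play_rows", "payload": {
  "steps": [
    [[0, 0, 0, 0, 0, 6], [0, 0, 0, 0, 0, 12], [0, 0, 0, 0, 0, 18], [0, 0, 0, 0, 0, 24], [0, 0, 0, 0, 0, 30], [0, 0, 0, 0, 0, 35], [0, 0, 0, 0, 0, 39], [0, 0, 0, 0, 0, 42], [0, 0, 0, 0, 0, 43], [0, 0, 0, 0, 0, 43], [0, 0, 0, 0, 0, 43], [0, 0, 0, 0, 0, 43]]
  ]
}}

```text
time: 7.45
tool_pos: [0.4248, -0.2633, 0.1342]
tool_rot: [-0.0, 0.748, -0.664, -0.0]
contact_force: [-0.3, -1.1, -2.5]
gripper_width: 0.457
grasp_force: 62.0
```

```bash
python3 - <<'E'
from h import *
import json
s=manip.state();go(.425,-.2637,.05,-83.2,s);print(s["tool_pos"],s["contact_force"],s["gripper_width"])
p,d=vision.grab_frame("top");cv2.imwrite("pics/t2.png",p)
p,d=vision.grab_frame("wrist");cv2.imwrite("pics/w2.png",p);cv2.imwrite("pics/w2v.png",cv2.convertScaleAbs(p,alpha=1.4))
json.dump({k:np.array(s[k]).tolist() for k in("tool_pos","tool_rot")},open("w2.json","w"))
E
```

```text
row [0.4, -0.2, 84.2] [0.03, 0.03, -0.02] t 7.45 q [-40.3, -9.8, 114.2, 0.0, 75.6, 132.9]
[ 0.42477042 -0.2633246   0.13420131] [-0.33374942 -1.06834157 -2.46304408] 0.4566789613787436
```

View pics/w2v.png

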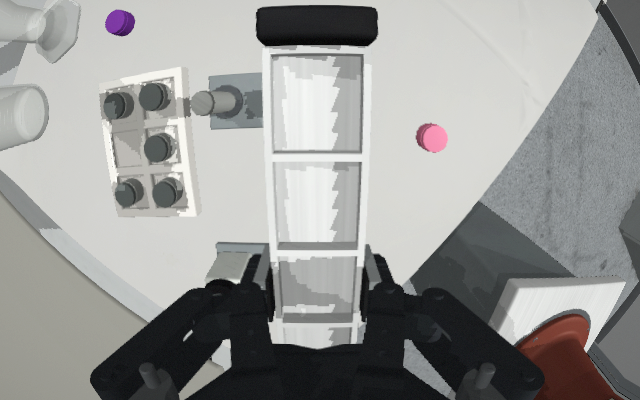

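The carrier is in hand with its tab at the far (-y) end, (317,25). Cell walls are at rows 50, 157, 247 and 317. I check how it sits against the TCP.

```bash
python3 - <<'E'
from h import *
import json
s={k:np.array(v) for k,v in json.load(open("w2.json")).items()}
Rt=q2R(s["tool_rot"])
zt=s["tool_pos"][2]+.028
for c in [(265,50),(370,50),(317,157),(317,247),(317,317),(268,157),(368,157),(270,247),(365,247)]:
    P=plane("wrist",[c],zt,s)[0];print(c,(Rt.inv().apply(P-s["tool_pos"])*1e3).round(1))
E
```

```text
(265, 50) [100.8 -19.1 -28.1]
(370, 50) [100.8  18.9 -28. ]
(317, 157) [ 60.5  -0.3 -28. ]
(317, 247) [ 23.   -0.4 -28. ]
(317, 317) [-14.9  -0.4 -28. ]
(268, 157) [ 60.6 -18.8 -28. ]
(368, 157) [ 60.6  18.9 -28. ]
(270, 247) [ 22.8 -19.9 -28. ]
(365, 247) [ 22.8  19.7 -28. ]
```

Call:
{"api": "play_rows", "payload": {
  "steps": [
    [[0, 0, 8, 0, 0, 0], [0, 0, 20, 0, 0, 0], [0, 0, 34, 0, 0, 0], [0, 0, 48, 0, 0, 0], [0, 0, 60, 0, 0, 0], [0, 0, 70, 0, 0, 0], [0, 0, 79, 0, 0, 0], [0, 0, 87, 0, 0, 0], [0, 0, 93, 0, 0, 0], [0, 0, 96, 0, 0, 0], [0, 0, 96, 0, 0, 0], [0, 0, 96, 0, 0, 0]]
  ]
}}

```text
time: 8.55
tool_pos: [0.4252, -0.2637, 0.0389]
tool_rot: [-0.0, 0.747, -0.664, 0.0]
contact_force: [-0.6, 0.2, -2.3]
gripper_width: 0.456
grasp_force: 62.0
```

```bash
python3 - <<'E'
from h import *
s=manip.state();go(.425,-.2637,.017,-83.2,s);print(s["tool_pos"],s["contact_force"],s["ft_torque"])
p,d=vision.grab_frame("top");cv2.imwrite("pics/t3.png",cv2.convertScaleAbs(cv2.resize(p[170:270,190:370],None,fx=4,fy=4),alpha=1.5))
E
```

```text
row [-0.0, 0.2, 21.9] [-0.02, -0.03, -0.07] t 8.55 q [-40.3, -2.3, 117.4, 0.0, 64.8, 132.9]
[ 0.42523047 -0.26369572  0.0389016 ] [-0.63899838  0.15764712 -2.286999  ] [ 0.02134184 -0.01452226 -0.00935779]
```

View pics/t3.png

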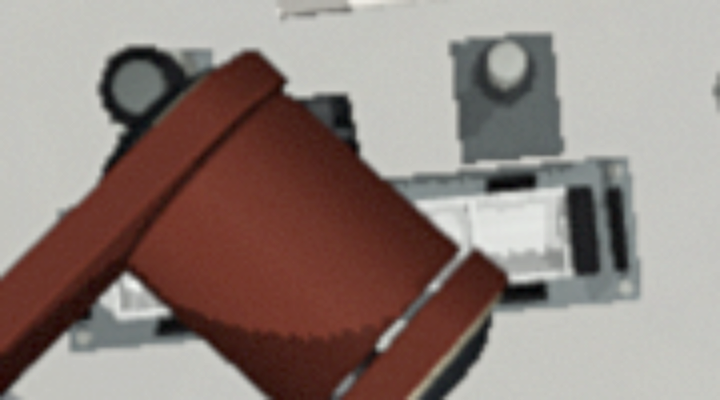

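The tab at (583,230) sits inside the lip at (617,228), and the carrier is centred between the cheeks at (512,183) and (520,292). I lower it.

Call:
{"api": "play_rows", "payload": {
  "steps": [
    [[0, 0, 3, 0, 0, 0], [0, 0, 7, 0, 0, 0], [0, 0, 11, 0, 0, 0], [0, 0, 15, 0, 0, 0], [0, 0, 18, 0, 0, 0], [0, 0, 20, 0, 0, 0], [0, 0, 21.5, 0, 0, 0], [0, 0, 22, 0, 0, 0], [0, 0, 22, 0, 0, 0], [0, 0, 22, 0, 0, 0]]
  ]
}}

```text
time: 9.43
tool_pos: [0.4251, -0.2636, 0.0167]
tool_rot: [-0.0, 0.747, -0.664, 0.0]
contact_force: [0.0, 0.1, -2.4]
gripper_width: 0.458
grasp_force: 62.0
```

Call:
{"api": "play_rows", "payload": {
  "steps": [
    [[0, 0, 0.7, 0, 0, 0], [0, 0, 1.4, 0, 0, 0], [0, 0, 2, 0, 0, 0], [0, 0, 2, 0, 0, 0], [0, 0, 2, 0, 0, 0]]
  ]
}}

```text
time: 9.85
tool_pos: [0.4252, -0.2637, 0.0162]
tool_rot: [0.0, 0.747, -0.664, -0.0]
contact_force: [-3.8, 2.8, 8.4]
gripper_width: 0.455
grasp_force: 63.3
```

Contact, so it is seated. I open the gripper.

Call:
{"api": "play_rows", "payload": {
  "steps": [
    [[0, 0, -1.5, 0, 0, 0], [0, 0, -1.5, 0, 0, 0], [0, 0, -1.5, 0, 0, 0], [0, 0, -1.5, 0, 0, 0], [0, 0, -1.5, 0, 0, 0], [0, 0, -1.5, 0, 0, 0], [0, 0, -1.5, 0, 0, 0], [0, 0, -1.5, 0, 0, 0], [0, 0, -1.5, 0, 0, 0], [0, 0, -1.5, 0, 0, 0]]
  ],
  "claw": 1
}}

```text
time: 10.68
tool_pos: [0.4249, -0.2635, 0.0161]
tool_rot: [0.0, 0.747, -0.664, -0.0]
contact_force: [0.5, 0.3, 0.5]
gripper_width: 1.0
grasp_force: 0.0
```

Call:
{"api": "play_rows", "payload": {
  "steps": [
    [[0, 0, -10, 0, 0, 0], [0, 0, -30, 0, 0, 0], [0, 0, -55, 0, 0, 0], [0, 0, -80, 0, 0, 0], [0, 0, -105, 0, 0, 0], [0, 0, -130, 0, 0, 0], [0, 0, -155, 0, 0, 0], [0, 0, -180, 0, 0, 0], [0, 0, -205, 0, 0, 0], [0, 0, -225, 0, 0, 0], [0, 0, -235, 0, 0, 0], [0, 0, -235, 0, 0, 0]]
  ]
}}

```text
time: 11.68
tool_pos: [0.426, -0.2644, 0.2549]
tool_rot: [-0.0, 0.747, -0.664, 0.003]
contact_force: [0.7, -1.0, 0.3]
gripper_width: 0.998
grasp_force: 0.0
```

```bash
python3 - <<'E'
from h import *
import json
s=manip.state();go(.572,-.289,.2,8,s)
p,d=vision.grab_frame("wrist");cv2.imwrite("pics/w4.png",p);cv2.imwrite("pics/w4v.png",cv2.convertScaleAbs(p,alpha=1.4))
json.dump({k:np.array(s[k]).tolist() for k in("tool_pos","tool_rot")},open("w4.json","w"))
E
```

```text
row [41.3, -141.8, 55.7] [0.02, -0.39, -91.27] t 11.68 q [-40.3, -15.3, 107.1, 0.0, 87.8, 132.9]
```

View pics/w4v.png

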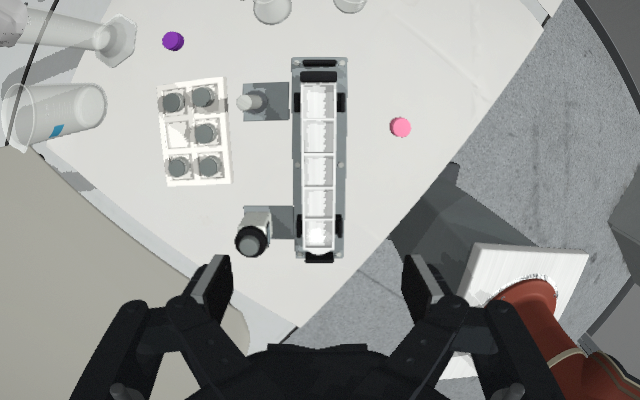

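The carrier lies in the dock with its nose at the tower's end (318,240) and its tab at (318,76). I check this numerically and work out the move to the tray.

```bash
python3 - <<'E'
from h import *
import json
s={k:np.array(v) for k,v in json.load(open("w4.json")).items()}
a=np.radians(6.8);D=np.array([[np.cos(a),np.sin(a)],[-np.sin(a),np.cos(a)]])
for c in [(301,83),(335,83),(318,118),(318,152.5),(318,187),(318,219),(302,170),(334,170)]:
    P=plane("wrist",[c],.044,s)[0];print(c,(D@(P[:2]-[.425,-.2637])*1e3).round(1))
go(.595,-.289,.2,-37)
E
```

```text
(301, 83) [  19.8 -101.6]
(335, 83) [ -18.2 -101.6]
(318, 118) [  0.8 -61.5]
(318, 152.5) [  0.9 -21.6]
(318, 187) [ 0.9 19.9]
(318, 219) [ 0.9 60.8]
(302, 170) [19.6 -0.9]
(334, 170) [-17.8  -0.8]
row [44.8, -165.4, 52.9] [-0.05, -0.15, -46.27] t 11.73 q [-40.3, -15.2, 107.3, -0.0, 87.8, 132.9]
```

Call:
{"api": "play_rows", "payload": {
  "steps": [
    [[6, -21, 5, 0, 0, -6], [12, -42, 10, 0, 0, -12], [18, -63, 15, 0, 0, -18], [24, -84, 22, 0, 0, -24], [30, -105, 30, 0, 0, -30], [36, -126, 38, 0, 0, -36], [42, -147, 46, 0, 0, -42], [45, -165, 53, 0, 0, -46], [45, -165, 53, 0, 0, -46], [45, -165, 53, 0, 0, -46], [45, -165, 53, 0, 0, -46]]
  ],
  "claw": 0.2
}}

```text
time: 12.65
tool_pos: [0.593, -0.2884, 0.1967]
tool_rot: [-0.0, 0.947, -0.32, -0.001]
contact_force: [0.3, 0.0, 0.3]
gripper_width: 0.598
grasp_force: 0.0
```

```bash
cat > caps.py <<'E'
from h import *
def caps(name):
    s=manip.state();p,d=vision.grab_frame("wrist");cv2.imwrite(f"pics/{name}.png",p)
    c0=proj("wrist",[[.595,-.289,.03]],s)[0]
    hsv=cv2.cvtColor(p,cv2.COLOR_BGR2HSV);m=((hsv[...,2]<95)&(hsv[...,2]>40)&(hsv[...,1]<90)).astype(np.uint8)
    m=cv2.morphologyEx(m,cv2.MORPH_OPEN,np.ones((5,5),np.uint8))
    cs,_=cv2.findContours(m,cv2.RETR_EXTERNAL,cv2.CHAIN_APPROX_NONE);out=[]
    for c in cs:
        A=cv2.contourArea(c);(u,v),r=cv2.minEnclosingCircle(c)
        if A<150 or np.hypot(u-c0[0],v-c0[1])>140: continue
        P=plane("wrist",[(u,v)],.03,s)[0];e=plane("wrist",[(u+r,v)],.03,s)[0]
        if not(.51<P[0]<.68 and -.40<P[1]<-.18): continue
        print((round(u),round(v)),"fill",round(A/(np.pi*r*r),2),"dia",round(2e3*np.linalg.norm(e-P),1),P[:2].round(4));out.append(P)
    return s,p,out
E
python3 - <<'E'
from caps import *
s,p,o=caps("w5");print(s["gripper_width"]);go(.595,-.289,.2,-37,s)
cv2.imwrite("pics/w5v.png",cv2.convertScaleAbs(p,alpha=1.3))
E
```

```text
(303, 216) fill 0.72 dia 28.2 [ 0.5686 -0.2522]
(397, 209) fill 0.52 dia 60.8 [ 0.5121 -0.3377]
(329, 188) fill 0.78 dia 27.4 [ 0.5773 -0.2926]
(272, 187) fill 0.73 dia 28.1 [ 0.6142 -0.2457]
(360, 158) fill 0.85 dia 26.8 [ 0.583  -0.3368]
(330, 131) fill 0.87 dia 25.6 [ 0.6234 -0.3295]
0.5980569995747114
row [1.9, -0.7, -3.3] [0.03, 0.15, -0.34] t 12.65 q [-32.4, 9.0, 89.4, -0.0, 81.8, 94.9]
```

View pics/w5v.png

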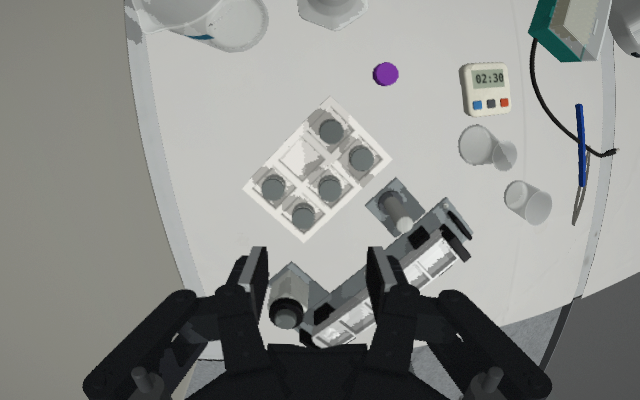

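The view shows five lids at (330,131), (360,158), (329,188), (272,187) and (303,216). I refine the lid centres from the depth after settling closer.

Call:
{"api": "play_rows", "payload": {
  "steps": [
    [[-3, -1, 10, 0, 0, 0], [-6, -1, 25, 0, 0, 0], [-8, -1, 40, 0, 0, 0], [-8, -1, 55, 0, 0, 0], [-8, -1, 65, 0, 0, 0], [-8, -1, 65, 0, 0, 0], [-8, -1, 65, 0, 0, 0], [-8, -1, 65, 0, 0, 0]]
  ]
}}

```text
time: 13.37
tool_pos: [0.5887, -0.2835, 0.1337]
tool_rot: [0.0, 0.948, -0.32, 0.0]
contact_force: [0.2, 0.8, -0.3]
gripper_width: 0.601
grasp_force: 0.0
```

```bash
cat > caps.py <<'E'
from h import *
def cloud(n="wrist"):
    s=manip.state();p,d=vision.grab_frame(n)
    yy,xx=np.mgrid[:400,:640];e,r=rays(n,np.c_[xx.ravel(),yy.ravel()],s)
    i=vision.camera_info(n)
    ax=(q2R(s["tool_rot"]).as_matrix()@i["T_tool_cam"][:3,2]) if n=="wrist" else q2R(i["orientation"]).as_matrix()[:,2]
    P=e+r*(d.ravel()/(r@ax))[:,None];P[d.ravel()==0]=np.nan
    return s,p,P.reshape(400,640,3)
def tops(P,lo,hi,box):
    m=((P[...,2]>lo)&(P[...,2]<hi)&(P[...,0]>box[0])&(P[...,0]<box[1])&(P[...,1]>box[2])&(P[...,1]<box[3])).astype(np.uint8)
    n,l,st,_=cv2.connectedComponentsWithStats(m)
    for k in range(1,n):
        if st[k,4]<60: continue
        Q=P[l==k];(x,y),r=cv2.minEnclosingCircle((Q[:,:2]*1e3).astype(np.float32))
        print("n",st[k,4],"centre",np.round([x,y],1),"mean",(Q[:,:2].mean(0)*1e3).round(1),"dia",round(2*r,1),"z",round(float(np.median(Q[:,2]))*1e3,1))
E
python3 - <<'E'
from caps import *
s,p,P=cloud();cv2.imwrite("pics/w6.png",p)
go(.595,-.289,.135,-37,s);tops(P,.0245,.036,(.53,.66,-.37,-.20))
E
```

```text
row [8.3, 0.6, -1.3] [-0.0, -0.06, -0.27] t 13.37 q [-32.2, 11.0, 93.3, -0.0, 75.6, 95.0]
n 732 centre [ 621.8 -329.3] mean [ 622.3 -329.4] dia 25.6 z 29.3
n 669 centre [ 580.8 -337.8] mean [ 581.1 -337.7] dia 25.4 z 29.3
n 625 centre [ 611.2 -243.8] mean [ 611.8 -244.7] dia 25.9 z 29.4
n 633 centre [ 574.  -291.7] mean [ 574.6 -291.9] dia 25.0 z 29.3
n 578 centre [ 566.5 -249.7] mean [ 567.  -250.2] dia 25.2 z 29.4
```

```bash
cat > plan.py <<'E'
from h import *
import sys
s=manip.state();Rc=q2R(s["tool_rot"]);cur=s["tool_pos"]
caps={"A":(.6218,-.3293),"B":(.5808,-.3377),"C":(.5741,-.2917),"D":(.6114,-.2441),"E":(.5667,-.2499)}
u=np.array([-.1184,.993]);cell=lambda k:np.array([.4260,-.2642])+k*.0406*u
f=lambda a,b:(Rc.inv().apply(np.array(b)-a)*1e3).round(1).tolist()
print("from",cur.round(4),"t",round(s["time"],2),"w",round(s["gripper_width"],3),"F",s["contact_force"].round(1))
for c in sys.argv[1:]:
    x,y=caps[c] if c in caps else cell(int(c))
    h=[x,y,.11];print(c,"hover",f(cur,h),"down",f(h,[x,y,.0185 if c in caps else .0455]));cur=h
E
python3 plan.py A -2 B -1 C 0 D 1 E 2
```

```text
from [ 0.589  -0.2836  0.1342] t 13.42 w 0.599 F [-0.3 -0.5 -0. ]
A hover [53.7, 16.5, 24.3] down [-0.2, 0.0, 91.5]
-2 hover [-138.8, 125.1, -0.3] down [-0.1, 0.0, 64.5]
B hover [111.2, -93.6, 0.2] down [-0.2, 0.0, 91.5]
-1 hover [-139.5, 64.4, -0.3] down [-0.1, 0.0, 64.5]
C hover [106.3, -97.0, 0.2] down [-0.2, 0.0, 91.5]
0 hover [-134.5, 67.8, -0.3] down [-0.1, 0.0, 64.5]
D hover [135.4, -128.3, 0.3] down [-0.2, 0.0, 91.5]
1 hover [-163.6, 99.1, -0.3] down [-0.1, 0.0, 64.5]
E hover [131.5, -67.4, 0.2] down [-0.2, 0.0, 91.5]
2 hover [-159.8, 38.2, -0.3] down [-0.1, 0.0, 64.5]
```

Call:
{"api": "play_rows", "payload": {
  "steps": [
    [[18, 5.5, 8, 0, 0, 0], [36, 11, 16, 0, 0, 0], [53.7, 16.5, 24, 0, 0, 0], [53.7, 16.5, 45, 0, 0, 0], [53.7, 16.5, 70, 0, 0, 0], [53.7, 16.5, 90, 0, 0, 0], [53.7, 16.5, 105, 0, 0, 0], [53.7, 16.5, 112, 0, 0, 0], [53.7, 16.5, 115.6, 0, 0, 0], [53.7, 16.5, 115.6, 0, 0, 0], [53.7, 16.5, 115.6, 0, 0, 0], [53.7, 16.5, 115.6, 0, 0, 0]]
  ]
}}

```text
time: 14.42
tool_pos: [0.6222, -0.3295, 0.0195]
tool_rot: [0.0, 0.948, -0.319, 0.001]
contact_force: [-0.2, 0.1, 0.0]
gripper_width: 0.599
grasp_force: 0.0
```

Call:
{"api": "play_rows", "payload": {
  "steps": [
    [[0, 0, 0, 0, 0, 0], [0, 0, 0, 0, 0, 0], [0, 0, 0, 0, 0, 0], [0, 0, 0, 0, 0, 0], [0, 0, 0, 0, 0, 0], [0, 0, 0, 0, 0, 0], [0, 0, 0, 0, 0, 0], [0, 0, 0, 0, 0, 0]]
  ],
  "claw": -1
}}

```text
time: 15.08
tool_pos: [0.6218, -0.3294, 0.0189]
tool_rot: [0.0, 0.948, -0.32, 0.001]
contact_force: [-1.0, 0.6, 6.7]
gripper_width: 0.266
grasp_force: 59.1
```

```bash
python3 plan.py A -2
```

```text
from [ 0.6218 -0.3294  0.0189] t 15.08 w 0.266 F [-1.   0.6  6.7]
A hover [0.1, -0.0, -91.1] down [-0.2, 0.0, 91.5]
-2 hover [-138.8, 125.1, -0.3] down [-0.1, 0.0, 64.5]
```

Call:
{"api": "play_rows", "payload": {
  "steps": [
    [[0, 0, -4, 0, 0, 0], [0, 0, -12, 0, 0, 0], [0, 0, -25, 0, 0, 0], [0, 0, -42, 0, 0, 0], [0, 0, -62, 0, 0, 0], [0, 0, -80, 0, 0, 0], [0, 0, -89, 0, 0, 0], [0, 0, -91, 0, 0, 0], [0, 0, -91, 0, 0, 0]]
  ]
}}

```text
time: 15.83
tool_pos: [0.6215, -0.3291, 0.1097]
tool_rot: [0.0, 0.948, -0.32, 0.001]
contact_force: [0.5, 0.5, -0.7]
gripper_width: 0.267
grasp_force: 58.8
```

Call:
{"api": "play_rows", "payload": {
  "steps": [
    [[-8, 7, 0, 0, 0, 0], [-22, 20, 0, 0, 0, 0], [-40, 36, 0, 0, 0, 0], [-60, 54, 0, 0, 0, 0], [-80, 72, 0, 0, 0, 0], [-100, 90, 0, 0, 0, 0], [-118, 106, 0, 0, 0, 0], [-130, 118, 0, 0, 0, 0], [-137, 123.5, 0, 0, 0, 0], [-138.8, 125.1, 0, 0, 0, 0], [-138.8, 125.1, 0, 0, 0, 0], [-138.8, 125.1, 0, 0, 0, 0]]
  ]
}}

```text
time: 16.83
tool_pos: [0.4352, -0.3442, 0.1083]
tool_rot: [-0.0, 0.948, -0.319, 0.0]
contact_force: [0.0, -0.5, -0.5]
gripper_width: 0.27
grasp_force: 58.8
```

```bash
python3 plan.py -2; python3 - <<'E'
from h import *
p,d=vision.grab_frame("side");cv2.imwrite("pics/s7.png",cv2.resize(p[110:310,190:440],None,fx=3,fy=3))
p,d=vision.grab_frame("wrist");cv2.imwrite("pics/w7.png",p)
E
```

```text
from [ 0.4352 -0.3442  0.1083] t 16.83 w 0.27 F [ 0.  -0.5 -0.5]
-2 hover [0.7, 0.3, -1.7] down [0.0, 0.0, 64.5]
```

View pics/s7.png

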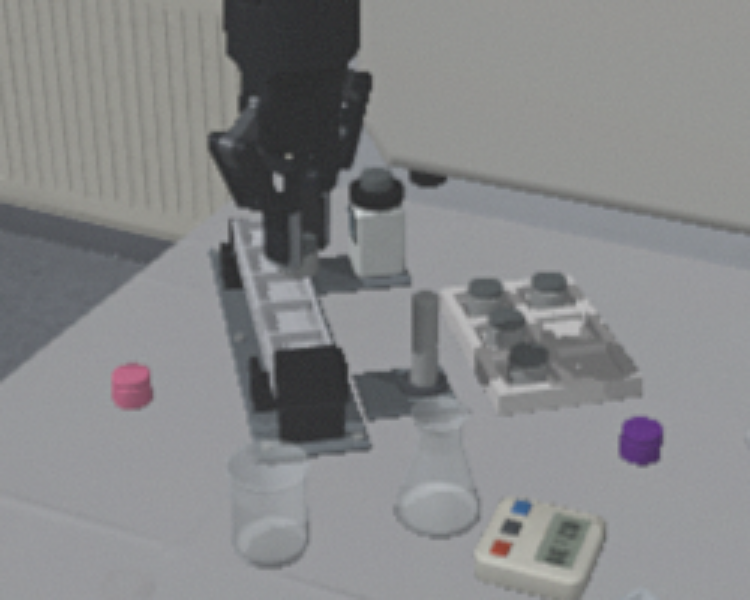

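The capsule is held at (305,260). Diagonal fingers would meet the tab at this end cell, so I turn 46° to close across the carrier before lowering.

Call:
{"api": "play_rows", "payload": {
  "steps": [
    [[0.7, 0.3, 0, 0, 0, 6], [0.7, 0.3, 0, 0, 0, 12], [0.7, 0.3, 0, 0, 0, 18], [0.7, 0.3, 0, 0, 0, 24], [0.7, 0.3, 0, 0, 0, 30], [0.7, 0.3, 0, 0, 0, 36], [0.7, 0.3, 0, 0, 0, 42], [0.7, 0.3, 0, 0, 0, 46], [0.7, 0.3, 0, 0, 0, 46], [0.7, 0.3, 0, 0, 0, 46], [0.7, 0.3, 0, 0, 0, 46]]
  ]
}}

```text
time: 17.85
tool_pos: [0.4357, -0.3449, 0.1085]
tool_rot: [-0.0, 0.748, -0.664, 0.0]
contact_force: [1.5, 0.9, 0.1]
gripper_width: 0.268
grasp_force: 58.9
```

Call:
{"api": "play_rows", "payload": {
  "steps": [
    [[0, 0, 10, 0, 0, 0], [0, 0, 22, 0, 0, 0], [0, 0, 34, 0, 0, 0], [0, 0, 44, 0, 0, 0], [0, 0, 52, 0, 0, 0], [0, 0, 57, 0, 0, 0], [0, 0, 60, 0, 0, 0], [0, 0, 61, 0, 0, 0], [0, 0, 61, 0, 0, 0], [0, 0, 61, 0, 0, 0]]
  ]
}}

```text
time: 18.68
tool_pos: [0.4356, -0.3454, 0.0481]
tool_rot: [0.0, 0.747, -0.664, 0.001]
contact_force: [0.5, 0.9, -0.8]
gripper_width: 0.262
grasp_force: 58.9
```

```bash
python3 - <<'E'
from h import *
s=manip.state();go(.4356,-.3448,.0455,-83.2,s);print(s["tool_pos"],s["contact_force"])
E
```

```text
row [-0.6, -0.1, 2.6] [-0.04, -0.05, -0.07] t 18.68 q [-46.1, 4.4, 109.6, -0.0, 65.9, 127.2]
[ 0.43556817 -0.34539517  0.0480835 ] [ 0.45960425  0.88540421 -0.75331164]
```

Call:
{"api": "play_rows", "payload": {
  "steps": [
    [[-0.5, 0, 1, 0, 0, 0], [-0.5, 0, 2, 0, 0, 0], [-0.5, 0, 2.8, 0, 0, 0], [-0.5, 0, 2.8, 0, 0, 0], [-0.5, 0, 2.8, 0, 0, 0]]
  ]
}}

```text
time: 19.1
tool_pos: [0.4354, -0.3446, 0.045]
tool_rot: [-0.0, 0.747, -0.664, 0.0]
contact_force: [0.4, 0.1, 1.4]
gripper_width: 0.265
grasp_force: 59.0
```

Call:
{"api": "play_rows", "payload": {
  "steps": [
    [[0, 0, 0, 0, 0, 0], [0, 0, 0, 0, 0, 0], [0, 0, 0, 0, 0, 0], [0, 0, 0, 0, 0, 0], [0, 0, 0, 0, 0, 0], [0, 0, 0, 0, 0, 0]]
  ],
  "claw": 0.1
}}

```text
time: 19.6
tool_pos: [0.4351, -0.3445, 0.0447]
tool_rot: [0.0, 0.747, -0.664, -0.0]
contact_force: [-0.3, -0.6, -0.1]
gripper_width: 0.555
grasp_force: 0.0
```

Call:
{"api": "play_rows", "payload": {
  "steps": [
    [[0, 0, -10, 0, 0, 0], [0, 0, -30, 0, 0, 0], [0, 0, -52, 0, 0, -4], [0, 0, -64, 0, 0, -10], [0, 0, -64, 0, 0, -17], [0, 0, -64, 0, 0, -24], [0, 0, -64, 0, 0, -30], [0, 0, -64, 0, 0, -37], [0, 0, -64, 0, 0, -43], [0, 0, -64, 0, 0, -46], [0, 0, -64, 0, 0, -46], [0, 0, -64, 0, 0, -46]]
  ]
}}

```text
time: 20.6
tool_pos: [0.4353, -0.3446, 0.1094]
tool_rot: [0.0, 0.947, -0.32, 0.0]
contact_force: [-0.1, -0.8, -0.2]
gripper_width: 0.551
grasp_force: 0.0
```

```bash
python3 plan.py B 2; python3 - <<'E'
from caps import *
s,p,P=cloud();cv2.imwrite("pics/w8.png",p);go(.4356,-.3448,.11,-37.27,s)
tops(P,.0515,.0565,(.38,.48,-.375,-.15));tops(P,.025,.034,(.53,.66,-.37,-.20))
E
```

```text
from [ 0.4353 -0.3446  0.1094] t 20.6 w 0.551 F [-0.1 -0.8 -0.2]
B hover [111.4, -93.8, -0.6] down [-0.1, -0.0, 91.5]
2 hover [-224.2, -22.8, -0.2] down [-0.0, -0.0, 64.5]
row [0.3, -0.0, -0.6] [0.01, -0.04, -0.08] t 20.6 q [-46.0, -0.3, 107.9, -0.0, 72.4, 81.3]
n 918 centre [ 436.2 -344.8] mean [ 436.7 -345.5] dia 25.3 z 55.3
n 769 centre [ 580.  -338.1] mean [ 579.4 -338.6] dia 25.9 z 29.3
n 672 centre [ 573.3 -292.1] mean [ 572.9 -292.8] dia 25.3 z 29.3
n 506 centre [ 611.2 -244.9] mean [ 610.2 -245.5] dia 25.9 z 29.2
n 566 centre [ 565.7 -249.8] mean [ 565.4 -251.1] dia 25.6 z 29.3
```

Call:
{"api": "play_rows", "payload": {
  "steps": [
    [[20, -17, 0, 0, 0, 0], [46, -39, 0, 0, 0, 0], [73, -61, 0, 0, 0, 0], [97, -82, 0, 0, 0, 0], [111, -93.5, 5, 0, 0, 0], [111.2, -93.6, 22, 0, 0, 0], [111.2, -93.6, 45, 0, 0, 0], [111.2, -93.6, 67, 0, 0, 0], [111.2, -93.6, 82, 0, 0, 0], [111.2, -93.6, 89, 0, 0, 0], [111.2, -93.6, 91, 0, 0, 0], [111.2, -93.6, 91, 0, 0, 0]]
  ]
}}

```text
time: 21.65
tool_pos: [0.5803, -0.3375, 0.0177]
tool_rot: [-0.0, 0.948, -0.32, -0.0]
contact_force: [-0.4, 0.9, -0.1]
gripper_width: 0.55
grasp_force: 0.0
```

Call:
{"api": "play_rows", "payload": {
  "steps": [
    [[0, 0, 0, 0, 0, 0], [0, 0, 0, 0, 0, 0], [0, 0, 0, 0, 0, 0], [0, 0, 0, 0, 0, 0], [0, 0, 0, 0, 0, 0], [0, 0, 0, 0, 0, 0], [0, 0, 0, 0, 0, 0], [0, 0, 0, 0, 0, 0]]
  ],
  "claw": -1
}}

```text
time: 22.32
tool_pos: [0.5815, -0.3383, 0.0199]
tool_rot: [0.001, 0.948, -0.32, 0.002]
contact_force: [-0.4, 0.7, 6.0]
gripper_width: 0.265
grasp_force: 59.2
```

Call:
{"api": "play_rows", "payload": {
  "steps": [
    [[0, 0, -4, 0, 0, 0], [0, 0, -12, 0, 0, 0], [0, 0, -25, 0, 0, 0], [0, 0, -42, 0, 0, 0], [0, 0, -62, 0, 0, 0], [0, 0, -80, 0, 0, 0], [0, 0, -89, 0, 0, 0], [0, 0, -91, 0, 0, 0], [0, 0, -91, 0, 0, 0]]
  ]
}}

```text
time: 23.07
tool_pos: [0.5807, -0.3376, 0.1098]
tool_rot: [0.0, 0.948, -0.32, 0.001]
contact_force: [0.5, 0.6, -1.3]
gripper_width: 0.265
grasp_force: 58.8
```

```bash
python3 plan.py -1
```

```text
from [ 0.5807 -0.3376  0.1098] t 23.07 w 0.265 F [ 0.5  0.6 -1.3]
-1 hover [-139.4, 64.4, -0.4] down [-0.1, 0.0, 64.5]
```

Call:
{"api": "play_rows", "payload": {
  "steps": [
    [[-10, 4, 0, 0, 0, 0], [-28, 13, 0, 0, 0, 0], [-50, 23, 0, 0, 0, 0], [-72, 33, 0, 0, 0, 0], [-95, 44, 0, 0, 0, 0], [-116, 54, 0, 0, 0, 0], [-130, 60, 0, 0, 0, 0], [-137, 63, 0, 0, 0, 0], [-139.4, 64.4, 0, 0, 0, 0], [-139.4, 64.4, 0, 0, 0, 0], [-139.4, 64.4, 10, 0, 0, 0], [-139.4, 64.4, 22, 0, 0, 0]]
  ]
}}

```text
time: 24.07
tool_pos: [0.4318, -0.3051, 0.087]
tool_rot: [0.001, 0.948, -0.319, 0.001]
contact_force: [0.8, -0.2, -0.6]
gripper_width: 0.263
grasp_force: 58.8
```

Call:
{"api": "play_rows", "payload": {
  "steps": [
    [[0, 0, 12, 0, 0, 0], [0, 0, 22, 0, 0, 0], [0, 0, 31, 0, 0, 0], [0, 0, 37, 0, 0, 0], [0, 0, 40, 0, 0, 0], [0, 0, 41, 0, 0, 0], [0, 0, 42, 0, 0, 0], [0, 0, 42.7, 0, 0, 0], [0, 0, 42.7, 0, 0, 0], [0, 0, 42.7, 0, 0, 0]]
  ]
}}

```text
time: 24.9
tool_pos: [0.4302, -0.3039, 0.0459]
tool_rot: [-0.001, 0.948, -0.319, -0.001]
contact_force: [-6.0, 6.1, 13.3]
gripper_width: 0.262
grasp_force: 60.3
```

```bash
python3 plan.py -1
```

```text
from [ 0.4302 -0.3039  0.0459] t 24.9 w 0.262 F [-6.   6.1 13.3]
-1 hover [0.7, 0.1, -64.1] down [0.2, 0.0, 64.5]
```

Call:
{"api": "play_rows", "payload": {
  "steps": [
    [[0, 0, -0.8, 0, 0, 0], [0, 0, -0.8, 0, 0, 0], [0, 0, -0.8, 0, 0, 0], [0, 0, -0.8, 0, 0, 0], [0, 0, -0.8, 0, 0, 0], [0, 0, -0.8, 0, 0, 0]]
  ],
  "claw": 0.1
}}

```text
time: 25.4
tool_pos: [0.4303, -0.3042, 0.0446]
tool_rot: [-0.0, 0.948, -0.32, -0.0]
contact_force: [-0.2, 0.1, 0.8]
gripper_width: 0.552
grasp_force: 0.0
```

Call:
{"api": "play_rows", "payload": {
  "steps": [
    [[0, 0, -10, 0, 0, 0], [0, 0, -30, 0, 0, 0], [0, 0, -52, 0, 0, 0], [0, 0, -63, 0, 0, 0], [0, 0, -63, 0, 0, 0], [0, 0, -63, 0, 0, 0], [0, 0, -63, 0, 0, 0]]
  ]
}}

```text
time: 25.98
tool_pos: [0.4299, -0.3037, 0.1068]
tool_rot: [-0.0, 0.948, -0.32, -0.001]
contact_force: [-0.8, 0.2, -0.1]
gripper_width: 0.548
grasp_force: 0.0
```

```bash
cat > chk.py <<'E'
from caps import *
s,p,P=cloud()
tops(P,.0515,.0565,(.38,.48,-.375,-.15));tops(P,.025,.034,(.53,.66,-.37,-.20))
E
python3 plan.py C 0;python3 chk.py
```

```text
from [ 0.4299 -0.3037  0.1068] t 25.98 w 0.548 F [-0.8  0.2 -0.1]
C hover [107.5, -96.9, -3.4] down [0.1, 0.0, 91.5]
0 hover [-134.5, 67.8, 0.2] down [0.1, 0.0, 64.5]
n 1022 centre [ 435.8 -344.9] mean [ 436.5 -345. ] dia 25.2 z 55.3
n 923 centre [ 429.3 -304.2] mean [ 430.2 -304.5] dia 25.3 z 55.3
n 772 centre [ 573.4 -291.7] mean [ 572.6 -292.3] dia 25.4 z 29.3
n 602 centre [ 611. -244.] mean [ 610.  -245.2] dia 25.5 z 29.3
n 678 centre [ 566.1 -250. ] mean [ 565.3 -250.6] dia 25.5 z 29.3
```

Call:
{"api": "play_rows", "payload": {
  "steps": [
    [[20, -18, -3, 0, 0, 0], [45, -41, -3, 0, 0, 0], [71, -64, -3, 0, 0, 0], [94, -85, -3, 0, 0, 0], [107, -96.5, 2, 0, 0, 0], [107.3, -96.8, 20, 0, 0, 0], [107.3, -96.8, 43, 0, 0, 0], [107.3, -96.8, 65, 0, 0, 0], [107.3, -96.8, 80, 0, 0, 0], [107.3, -96.8, 86, 0, 0, 0], [107.3, -96.8, 88, 0, 0, 0], [107.3, -96.8, 88, 0, 0, 0]]
  ]
}}

```text
time: 27.03
tool_pos: [0.5742, -0.2921, 0.0194]
tool_rot: [-0.0, 0.948, -0.32, -0.0]
contact_force: [0.4, -0.3, 0.6]
gripper_width: 0.548
grasp_force: 0.0
```

Call:
{"api": "play_rows", "payload": {
  "steps": [
    [[0, 0, 0, 0, 0, 0], [0, 0, 0, 0, 0, 0], [0, 0, 0, 0, 0, 0], [0, 0, 0, 0, 0, 0], [0, 0, 0, 0, 0, 0], [0, 0, 0, 0, 0, 0], [0, 0, 0, 0, 0, 0], [0, 0, 0, 0, 0, 0]]
  ],
  "claw": -1
}}

```text
time: 27.7
tool_pos: [0.5756, -0.293, 0.0219]
tool_rot: [0.0, 0.948, -0.32, 0.002]
contact_force: [-0.2, -0.3, 5.5]
gripper_width: 0.26
grasp_force: 59.1
```

Call:
{"api": "play_rows", "payload": {
  "steps": [
    [[0, 0, -4, 0, 0, 0], [0, 0, -12, 0, 0, 0], [0, 0, -25, 0, 0, 0], [0, 0, -42, 0, 0, 0], [0, 0, -62, 0, 0, 0], [0, 0, -80, 0, 0, 0], [0, 0, -89, 0, 0, 0], [0, 0, -91, 0, 0, 0], [0, 0, -91, 0, 0, 0]]
  ]
}}

```text
time: 28.45
tool_pos: [0.5748, -0.2924, 0.1119]
tool_rot: [0.0, 0.948, -0.32, 0.001]
contact_force: [-0.4, 0.2, -0.3]
gripper_width: 0.259
grasp_force: 58.8
```

```bash
python3 plan.py 0
```

```text
from [ 0.5748 -0.2924  0.1119] t 28.45 w 0.259 F [-0.4  0.2 -0.3]
0 hover [-135.5, 67.7, 1.7] down [-0.1, 0.0, 64.5]
```

Call:
{"api": "play_rows", "payload": {
  "steps": [
    [[-10, 5, 0, 0, 0, 0], [-28, 14, 0, 0, 0, 0], [-50, 25, 0, 0, 0, 0], [-72, 36, 0, 0, 0, 0], [-94, 47, 0, 0, 0, 0], [-114, 57, 0, 0, 0, 0], [-127, 63, 0, 0, 0, 0], [-133, 66.5, 0, 0, 0, 0], [-135.5, 67.7, 0, 0, 0, 0], [-135.5, 67.7, 0, 0, 0, 0], [-135.5, 67.7, 10, 0, 0, 0], [-135.5, 67.7, 22, 0, 0, 0]]
  ]
}}

```text
time: 29.45
tool_pos: [0.427, -0.2648, 0.0891]
tool_rot: [0.0, 0.948, -0.319, 0.001]
contact_force: [0.3, -0.5, -1.1]
gripper_width: 0.259
grasp_force: 58.8
```

Call:
{"api": "play_rows", "payload": {
  "steps": [
    [[0, 0, 12, 0, 0, 0], [0, 0, 22, 0, 0, 0], [0, 0, 31, 0, 0, 0], [0, 0, 37, 0, 0, 0], [0, 0, 40, 0, 0, 0], [0, 0, 41, 0, 0, 0], [0, 0, 42, 0, 0, 0], [0, 0, 42, 0, 0, 0], [0, 0, 42, 0, 0, 0]]
  ]
}}

```text
time: 30.2
tool_pos: [0.4257, -0.264, 0.0479]
tool_rot: [-0.0, 0.948, -0.319, -0.001]
contact_force: [-3.1, 2.8, 7.1]
gripper_width: 0.26
grasp_force: 59.6
```

```bash
python3 plan.py 0
```

```text
from [ 0.4257 -0.264   0.0479] t 30.2 w 0.26 F [-3.1  2.8  7.1]
0 hover [0.3, 0.0, -62.1] down [0.1, 0.0, 64.5]
```

Seated at the expected height, so I release and retract.

Call:
{"api": "play_rows", "payload": {
  "steps": [
    [[0, 0, -0.5, 0, 0, 0], [0, 0, -0.5, 0, 0, 0], [0, 0, -0.5, 0, 0, 0], [0, 0, -0.5, 0, 0, 0], [0, 0, -0.5, 0, 0, 0], [0, 0, -0.5, 0, 0, 0]]
  ],
  "claw": 0.1
}}

```text
time: 30.7
tool_pos: [0.4256, -0.2639, 0.0472]
tool_rot: [-0.0, 0.948, -0.32, -0.0]
contact_force: [0.6, 0.5, -0.3]
gripper_width: 0.552
grasp_force: 0.0
```

Call:
{"api": "play_rows", "payload": {
  "steps": [
    [[0, 0, -10, 0, 0, 0], [0, 0, -30, 0, 0, 0], [0, 0, -52, 0, 0, 0], [0, 0, -63, 0, 0, 0], [0, 0, -63, 0, 0, 0], [0, 0, -63, 0, 0, 0], [0, 0, -63, 0, 0, 0]]
  ]
}}

```text
time: 31.28
tool_pos: [0.425, -0.2635, 0.1093]
tool_rot: [-0.0, 0.948, -0.32, -0.001]
contact_force: [0.1, 0.5, -0.6]
gripper_width: 0.554
grasp_force: 0.0
```

```bash
python3 plan.py D 1;python3 chk.py
```

```text
from [ 0.425  -0.2635  0.1093] t 31.28 w 0.554 F [ 0.1  0.5 -0.6]
D hover [136.6, -128.3, -0.9] down [0.1, 0.0, 91.5]
1 hover [-163.6, 99.1, 0.3] down [0.1, 0.0, 64.5]
n 184 centre [ 439.  -369.9] mean [ 443.2 -366.3] dia 39.9 z 55.1
n 994 centre [ 435.9 -344.9] mean [ 436.4 -344.5] dia 25.1 z 55.3
n 997 centre [ 429.4 -303.7] mean [ 430.1 -304.2] dia 25.4 z 55.3
n 906 centre [ 424.2 -263.6] mean [ 424.6 -263.8] dia 25.2 z 55.3
n 658 centre [ 611.  -244.2] mean [ 610.  -244.7] dia 25.9 z 29.2
n 769 centre [ 565.9 -249.8] mean [ 565.2 -250.2] dia 25.4 z 29.3
```

Call:
{"api": "play_rows", "payload": {
  "steps": [
    [[20, -19, 0, 0, 0, 0], [46, -43, 0, 0, 0, 0], [73, -69, 0, 0, 0, 0], [100, -94, 0, 0, 0, 0], [122, -115, 0, 0, 0, 0], [136, -128, 4, 0, 0, 0], [136.4, -128.3, 25, 0, 0, 0], [136.4, -128.3, 50, 0, 0, 0], [136.4, -128.3, 73, 0, 0, 0], [136.4, -128.3, 86, 0, 0, 0], [136.4, -128.3, 90, 0, 0, 0], [136.4, -128.3, 90, 0, 0, 0]]
  ]
}}

```text
time: 32.33
tool_pos: [0.6103, -0.2438, 0.0179]
tool_rot: [-0.0, 0.948, -0.32, -0.002]
contact_force: [-0.9, 0.4, 0.1]
gripper_width: 0.551
grasp_force: 0.0
```

Call:
{"api": "play_rows", "payload": {
  "steps": [
    [[0, 0, 0.5, 0, 0, 0], [0, 0, 0.5, 0, 0, 0], [0, 0, 0.5, 0, 0, 0], [0, 0, 0.5, 0, 0, 0], [0, 0, 0.5, 0, 0, 0], [0, 0, 0.5, 0, 0, 0], [0, 0, 0.5, 0, 0, 0], [0, 0, 0.5, 0, 0, 0]]
  ],
  "claw": -1
}}

```text
time: 33.0
tool_pos: [0.613, -0.2452, 0.0218]
tool_rot: [0.0, 0.948, -0.32, 0.002]
contact_force: [0.4, -0.3, 7.2]
gripper_width: 0.261
grasp_force: 59.4
```

Call:
{"api": "play_rows", "payload": {
  "steps": [
    [[0, 0, -4, 0, 0, 0], [0, 0, -12, 0, 0, 0], [0, 0, -25, 0, 0, 0], [0, 0, -42, 0, 0, 0], [0, 0, -62, 0, 0, 0], [0, 0, -80, 0, 0, 0], [0, 0, -89, 0, 0, 0], [0, 0, -91, 0, 0, 0], [0, 0, -91, 0, 0, 0]]
  ]
}}

```text
time: 33.75
tool_pos: [0.6122, -0.2447, 0.1119]
tool_rot: [0.0, 0.948, -0.32, 0.001]
contact_force: [-1.3, -0.1, 0.4]
gripper_width: 0.26
grasp_force: 58.8
```

```bash
python3 plan.py 1
```

```text
from [ 0.6122 -0.2447  0.1119] t 33.75 w 0.26 F [-1.3 -0.1  0.4]
1 hover [-164.6, 99.2, 1.6] down [-0.1, 0.0, 64.5]
```

Call:
{"api": "play_rows", "payload": {
  "steps": [
    [[-10, 6, 0, 0, 0, 0], [-28, 17, 0, 0, 0, 0], [-52, 31, 0, 0, 0, 0], [-80, 48, 0, 0, 0, 0], [-108, 65, 0, 0, 0, 0], [-134, 81, 0, 0, 0, 0], [-152, 92, 0, 0, 0, 0], [-161, 97, 0, 0, 0, 0], [-164.5, 99.2, 0, 0, 0, 0], [-164.5, 99.2, 0, 0, 0, 0], [-164.5, 99.2, 10, 0, 0, 0], [-164.5, 99.2, 22, 0, 0, 0]]
  ]
}}

```text
time: 34.75
tool_pos: [0.4221, -0.2244, 0.0889]
tool_rot: [0.0, 0.948, -0.319, 0.001]
contact_force: [0.9, 0.1, -0.4]
gripper_width: 0.259
grasp_force: 58.8
```

Call:
{"api": "play_rows", "payload": {
  "steps": [
    [[0, 0, 12, 0, 0, 0], [0, 0, 22, 0, 0, 0], [0, 0, 31, 0, 0, 0], [0, 0, 37, 0, 0, 0], [0, 0, 40, 0, 0, 0], [0, 0, 41, 0, 0, 0], [0, 0, 42, 0, 0, 0], [0, 0, 42, 0, 0, 0], [0, 0, 42, 0, 0, 0]]
  ]
}}

```text
time: 35.5
tool_pos: [0.421, -0.2238, 0.0478]
tool_rot: [-0.0, 0.948, -0.319, -0.0]
contact_force: [-2.9, 2.9, 6.7]
gripper_width: 0.26
grasp_force: 59.6
```

```bash
python3 plan.py 1
```

```text
from [ 0.421  -0.2238  0.0478] t 35.5 w 0.26 F [-2.9  2.9  6.7]
1 hover [0.1, -0.1, -62.2] down [0.0, 0.0, 64.5]
```

Call:
{"api": "play_rows", "payload": {
  "steps": [
    [[0, 0, -0.5, 0, 0, 0], [0, 0, -0.5, 0, 0, 0], [0, 0, -0.5, 0, 0, 0], [0, 0, -0.5, 0, 0, 0], [0, 0, -0.5, 0, 0, 0], [0, 0, -0.5, 0, 0, 0]]
  ],
  "claw": 0.1
}}

```text
time: 36.0
tool_pos: [0.4208, -0.2238, 0.0472]
tool_rot: [-0.0, 0.948, -0.32, -0.0]
contact_force: [-0.8, 0.1, 0.3]
gripper_width: 0.549
grasp_force: 0.0
```

Call:
{"api": "play_rows", "payload": {
  "steps": [
    [[0, 0, -10, 0, 0, 0], [0, 0, -30, 0, 0, 0], [0, 0, -52, 0, 0, 0], [0, 0, -63, 0, 0, 0], [0, 0, -63, 0, 0, 0], [0, 0, -63, 0, 0, 0], [0, 0, -63, 0, 0, 0]]
  ]
}}

```text
time: 36.58
tool_pos: [0.4203, -0.2234, 0.1093]
tool_rot: [-0.0, 0.948, -0.32, -0.001]
contact_force: [-0.7, -0.8, -1.2]
gripper_width: 0.548
grasp_force: 0.0
```

```bash
python3 plan.py E 2;python3 chk.py
```

```text
from [ 0.4203 -0.2234  0.1093] t 36.58 w 0.548 F [-0.7 -0.8 -1.2]
E hover [132.6, -67.5, -0.8] down [0.1, -0.0, 91.5]
2 hover [-159.8, 38.2, 0.2] down [0.1, -0.0, 64.5]
n 204 centre [ 439.1 -370.3] mean [ 441.8 -365.9] dia 39.9 z 54.6
n 918 centre [ 435.6 -344.9] mean [ 436.3 -344. ] dia 25.5 z 55.3
n 988 centre [ 429.7 -303.7] mean [ 430.2 -303.6] dia 24.9 z 55.4
n 1006 centre [ 424.1 -263.2] mean [ 424.5 -263.4] dia 25.4 z 55.4
n 897 centre [ 419.7 -223.3] mean [ 420.2 -223.7] dia 25.4 z 55.3
n 828 centre [ 565.8 -249.8] mean [ 565.1 -249.7] dia 25.4 z 29.4
```

Call:
{"api": "play_rows", "payload": {
  "steps": [
    [[22, -11, 0, 0, 0, 0], [50, -25, 0, 0, 0, 0], [80, -41, 0, 0, 0, 0], [108, -55, 0, 0, 0, 0], [126, -64, 0, 0, 0, 0], [132, -67, 4, 0, 0, 0], [132.3, -67.4, 25, 0, 0, 0], [132.3, -67.4, 50, 0, 0, 0], [132.3, -67.4, 73, 0, 0, 0], [132.3, -67.4, 86, 0, 0, 0], [132.3, -67.4, 90, 0, 0, 0], [132.3, -67.4, 90, 0, 0, 0]]
  ]
}}

```text
time: 37.63
tool_pos: [0.5653, -0.2495, 0.0182]
tool_rot: [-0.0, 0.948, -0.32, -0.002]
contact_force: [0.0, -0.3, 0.1]
gripper_width: 0.553
grasp_force: 0.0
```

Call:
{"api": "play_rows", "payload": {
  "steps": [
    [[0, 0, 0.5, 0, 0, 0], [0, 0, 0.5, 0, 0, 0], [0, 0, 0.5, 0, 0, 0], [0, 0, 0.5, 0, 0, 0], [0, 0, 0.5, 0, 0, 0], [0, 0, 0.5, 0, 0, 0], [0, 0, 0.5, 0, 0, 0], [0, 0, 0.5, 0, 0, 0]]
  ],
  "claw": -1
}}

```text
time: 38.3
tool_pos: [0.5682, -0.251, 0.0217]
tool_rot: [0.0, 0.948, -0.32, 0.001]
contact_force: [-0.3, 0.3, 7.1]
gripper_width: 0.261
grasp_force: 59.4
```

Call:
{"api": "play_rows", "payload": {
  "steps": [
    [[0, 0, -4, 0, 0, 0], [0, 0, -12, 0, 0, 0], [0, 0, -25, 0, 0, 0], [0, 0, -42, 0, 0, 0], [0, 0, -62, 0, 0, 0], [0, 0, -80, 0, 0, 0], [0, 0, -89, 0, 0, 0], [0, 0, -91, 0, 0, 0], [0, 0, -91, 0, 0, 0]]
  ]
}}

```text
time: 39.05
tool_pos: [0.5674, -0.2505, 0.1119]
tool_rot: [0.0, 0.948, -0.32, 0.001]
contact_force: [1.0, 0.1, -0.4]
gripper_width: 0.26
grasp_force: 58.8
```

```bash
python3 plan.py 2
```

```text
from [ 0.5674 -0.2505  0.1119] t 39.05 w 0.26 F [ 1.   0.1 -0.4]
2 hover [-160.7, 38.2, 1.6] down [-0.1, 0.0, 64.5]
```

Call:
{"api": "play_rows", "payload": {
  "steps": [
    [[-10, 2, 0, 0, 0, 0], [-28, 7, 0, 0, 0, 0], [-52, 12, 0, 0, 0, 0], [-80, 19, 0, 0, 0, 0], [-108, 26, 0, 0, 0, 0], [-132, 31, 0, 0, 0, 0], [-149, 35, 0, 0, 0, 0], [-158, 37.5, 0, 0, 0, 0], [-160.6, 38.2, 0, 0, 0, 0], [-160.6, 38.2, 0, 0, 0, 0], [-160.6, 38.2, 10, 0, 0, 0], [-160.6, 38.2, 22, 0, 0, 0]]
  ]
}}

```text
time: 40.05
tool_pos: [0.4172, -0.1841, 0.0889]
tool_rot: [0.0, 0.948, -0.32, 0.001]
contact_force: [-0.1, 0.2, 0.4]
gripper_width: 0.261
grasp_force: 58.8
```

Call:
{"api": "play_rows", "payload": {
  "steps": [
    [[0, 0, 12, 0, 0, 0], [0, 0, 22, 0, 0, 0], [0, 0, 31, 0, 0, 0], [0, 0, 37, 0, 0, 0], [0, 0, 40, 0, 0, 0], [0, 0, 41, 0, 0, 0], [0, 0, 42, 0, 0, 0], [0, 0, 42, 0, 0, 0], [0, 0, 42, 0, 0, 0]]
  ]
}}

```text
time: 40.8
tool_pos: [0.4163, -0.1835, 0.0477]
tool_rot: [-0.0, 0.948, -0.319, -0.0]
contact_force: [-3.4, 2.4, 5.8]
gripper_width: 0.261
grasp_force: 59.5
```

```bash
python3 plan.py 2
```

```text
from [ 0.4163 -0.1835  0.0477] t 40.8 w 0.261 F [-3.4  2.4  5.8]
2 hover [0.1, -0.0, -62.3] down [0.0, -0.0, 64.5]
```

Call:
{"api": "play_rows", "payload": {
  "steps": [
    [[0, 0, -0.5, 0, 0, 0], [0, 0, -0.5, 0, 0, 0], [0, 0, -0.5, 0, 0, 0], [0, 0, -0.5, 0, 0, 0], [0, 0, -0.5, 0, 0, 0], [0, 0, -0.5, 0, 0, 0]]
  ],
  "claw": 0.1
}}

```text
time: 41.3
tool_pos: [0.416, -0.1834, 0.0472]
tool_rot: [-0.0, 0.948, -0.32, -0.0]
contact_force: [-0.7, 0.7, 0.8]
gripper_width: 0.548
grasp_force: 0.0
```

Call:
{"api": "play_rows", "payload": {
  "steps": [
    [[0, 0, -10, 0, 0, 0], [0, 0, -30, 0, 0, 0], [0, 0, -55, 0, 0, 0], [0, 0, -85, 0, 0, 0], [0, 0, -110, 0, 0, 0], [40, -10, -112, 0, 0, 0], [75, -20, -112, 0, 0, 0], [75, -20, -112, 0, 0, 0], [75, -20, -112, 0, 0, 0], [75, -20, -112, 0, 0, 0]]
  ]
}}

```text
time: 42.13
tool_pos: [0.4875, -0.2127, 0.1592]
tool_rot: [-0.0, 0.948, -0.319, -0.001]
contact_force: [0.4, 1.4, 0.0]
gripper_width: 0.55
grasp_force: 0.0
```

```bash
python3 - <<'E'
from caps import *
s,p,P=cloud();cv2.imwrite("pics/w9.png",p);cv2.imwrite("pics/w9v.png",cv2.convertScaleAbs(p,alpha=1.3))
print(s["time"],s["tool_pos"]);tops(P,.0515,.0565,(.38,.48,-.375,-.15));tops(P,.025,.034,(.53,.66,-.37,-.20))
tops(P,.062,.09,(.46,.53,-.21,-.13));go(.4963,-.1713,.12,-37.27,s)
E
```

```text
42.1333 [ 0.48747473 -0.21270133  0.15924949]
n 119 centre [ 439.1 -370.6] mean [ 443.6 -366.5] dia 40.7 z 54.6
n 525 centre [ 435.9 -344.5] mean [ 436.9 -344. ] dia 25.4 z 55.3
n 538 centre [ 429.3 -303.9] mean [ 430.3 -303.6] dia 26.0 z 55.3
n 536 centre [ 423.9 -263.1] mean [ 424.6 -263.3] dia 25.1 z 55.3
n 271 centre [ 420.1 -223.1] mean [ 424.2 -225.2] dia 24.8 z 55.2
n 460 centre [ 414.4 -183.5] mean [ 415.3 -183.5] dia 25.6 z 55.3
n 1783 centre [ 497.7 -172.7] mean [ 499.6 -175.8] dia 40.8 z 71.8
row [-18.0, -38.3, 39.3] [0.01, 0.06, 0.01] t 42.13 q [-31.6, -6.6, 108.8, -0.0, 77.8, 95.7]
```

View pics/w9v.png

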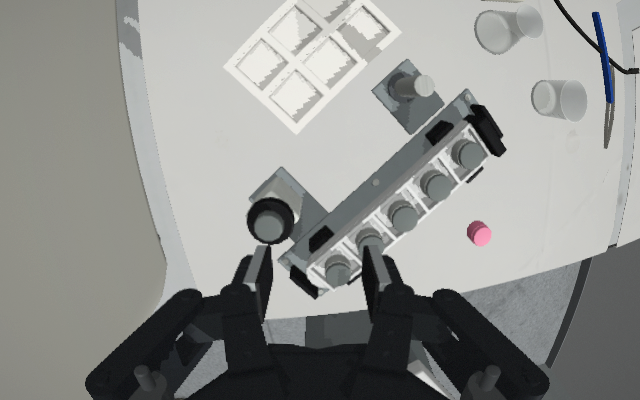

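All five capsules stand in the cells, from (338,268) to (468,153), and the tray is empty. The button is at (269,224) with a black collar around it, and I check their heights.

```bash
python3 - <<'E'
from caps import *
s,p,P=cloud()
for v in range(200,250,4): print(v,[(int(z) if z==z else -1) for z in P[v,244:298:4,2]*1000])
m=(P[...,2]>.074)&(P[...,2]<.09)&(abs(P[...,0]-.497)<.03)&(abs(P[...,1]+.172)<.03)
Q=P[m];print(m.sum(),Q.mean(0) if m.any() else 0)
if m.any(): print(cv2.minEnclosingCircle((Q[:,:2]*1e3).astype(np.float32)))
print(plane("wrist",[(269,224)],.078,s)[0].round(4))
E
```

```text
200 [-2, -2, 5, 36, 66, 68, 68, 68, 66, 64, 53, 45, 38, 30]
204 [-3, -1, 42, 70, 71, 72, 71, 70, 70, 70, 66, 54, 49, 39]
208 [-1, -1, 70, 71, 73, 72, 71, 71, 72, 71, 71, 68, 55, 48]
212 [-1, 56, 70, 71, 71, 75, 74, 74, 71, 72, 70, 71, 65, 56]
216 [-2, 69, 71, 72, 80, 80, 81, 81, 79, 73, 71, 71, 70, 59]
220 [-2, 70, 71, 80, 81, 80, 81, 81, 81, 79, 70, 72, 71, 57]
224 [-2, 70, 72, 80, 81, 81, 81, 81, 82, 80, 71, 71, 70, 5]
228 [-2, 71, 71, 80, 81, 81, 81, 81, 82, 80, 71, 71, 70, 5]
232 [-2, -1, 71, 80, 80, 81, 81, 80, 82, 81, 72, 70, 5, 5]
236 [-2, -2, 71, 71, 81, 81, 81, 81, 81, 72, 72, 71, 6, 5]
240 [-2, -2, -1, -1, 70, 71, 72, 80, 70, 71, 71, -2, 5, 6]
244 [-2, -2, -2, -2, -1, -2, -1, 70, -2, -2, -2, -1, -2, 5]
248 [-1, -2, -2, 168, 168, 168, 168, -2, -2, -1, -1, -2, 4, 5]
668 [ 0.49854066 -0.17404694  0.08078163]
((498.1990051269531, -172.8509063720703), 12.318483352661133)
[ 0.4986 -0.1745  0.078 ]
```

Call:
{"api": "play_rows", "payload": {
  "steps": [
    [[0, 0, -10, 0, 0, 0], [-5, -12, -10, 0, 0, 0], [-10, -24, -10, 0, 0, 0], [-16.5, -38.3, -10, 0, 0, 0], [-16.5, -38.3, 0, 0, 0, 0], [-16.5, -38.3, 20, 0, 0, 0], [-16.5, -38.3, 40, 0, 0, 0], [-16.5, -38.3, 55, 0, 0, 0], [-16.5, -38.3, 60, 0, 0, 0], [-16.5, -38.3, 60, 0, 0, 0], [-16.5, -38.3, 60, 0, 0, 0], [-16.5, -38.3, 60, 0, 0, 0]]
  ],
  "claw": -1
}}

```text
time: 43.23
tool_pos: [0.4987, -0.1727, 0.1006]
tool_rot: [0.0, 0.948, -0.319, 0.001]
contact_force: [0.2, 0.4, 0.7]
gripper_width: 0.001
grasp_force: 0.0
```

```bash
python3 - <<'E'
from h import *
s=manip.state();go(.4975,-.1722,.076,-37.27,s);print(s["tool_pos"],s["contact_force"],s["gripper_width"])
E
```

```text
row [-1.3, 0.3, 24.6] [-0.02, -0.12, 0.01] t 43.23 q [-27.2, -3.6, 112.0, -0.0, 71.5, 100.1]
[ 0.49865536 -0.17273184  0.1005607 ] [0.2426815  0.40348824 0.70382956] 0.0010587954176479403
```

Call:
{"api": "play_rows", "payload": {
  "steps": [
    [[-1, 0, 6, 0, 0, 0], [-1, 0, 12, 0, 0, 0], [-1, 0, 16, 0, 0, 0], [-1, 0, 19, 0, 0, 0], [-1, 0, 21, 0, 0, 0], [-1, 0, 23, 0, 0, 0], [-1, 0, 24.5, 0, 0, 0], [-1, 0, 24.5, 0, 0, 0], [-1, 0, 24.5, 0, 0, 0]]
  ]
}}

```text
time: 43.98
tool_pos: [0.497, -0.1718, 0.076]
tool_rot: [-0.0, 0.948, -0.319, -0.001]
contact_force: [-3.9, 2.9, 9.5]
gripper_width: -0.0
grasp_force: 4.5
```

Call:
{"api": "play_rows", "payload": {
  "steps": [
    [[0, 0, 0.5, 0, 0, 0], [0, 0, 1, 0, 0, 0], [0, 0, 1, 0, 0, 0]]
  ]
}}

```text
time: 44.23
tool_pos: [0.497, -0.1718, 0.0759]
tool_rot: [0.0, 0.948, -0.319, -0.001]
contact_force: [-7.3, 2.7, 14.0]
gripper_width: -0.001
grasp_force: 7.0
```

Call:
{"api": "play_rows", "payload": {
  "steps": [
    [[0, 0, -5, 0, 0, 0], [0, 0, -15, 0, 0, 0], [0, 0, -40, 0, 0, 0], [0, 0, -75, 0, 0, 0], [0, 0, -100, 0, 0, 0], [20, 20, -110, 0, 0, 0], [50, 50, -110, 0, 0, 0], [50, 50, -110, 0, 0, 0], [50, 50, -110, 0, 0, 0], [50, 50, -110, 0, 0, 0]]
  ]
}}

```text
time: 45.07
tool_pos: [0.5062, -0.2417, 0.1832]
tool_rot: [-0.0, 0.947, -0.32, -0.001]
contact_force: [0.4, 1.0, -0.0]
gripper_width: 0.0
grasp_force: 0.0
```

```bash
python3 - <<'E'
from caps import *
s,p,P=cloud();cv2.imwrite("pics/w10.png",p)
print(s["time"],s["tool_pos"]);tops(P,.0515,.0565,(.38,.48,-.375,-.15))
tops(P,.074,.09,(.46,.53,-.21,-.13))
p,d=vision.grab_frame("side");cv2.imwrite("pics/s10.png",cv2.resize(p[110:310,190:440],None,fx=3,fy=3))
E
```

```text
45.0667 [ 0.50623689 -0.2416547   0.18321909]
n 98 centre [ 439.3 -370.2] mean [ 445.9 -366.7] dia 40.1 z 54.9
n 445 centre [ 436.2 -345. ] mean [ 436.6 -344.5] dia 25.8 z 55.3
n 435 centre [ 429.5 -303.5] mean [ 430.6 -303.6] dia 25.4 z 55.2
n 436 centre [ 424.1 -263.4] mean [ 424.9 -263.5] dia 25.8 z 55.3
n 336 centre [ 419.7 -223. ] mean [ 419.7 -224.8] dia 25.0 z 55.2
n 508 centre [ 497.7 -173. ] mean [ 498.8 -174.2] dia 24.2 z 81.2
```

View pics/s10.png

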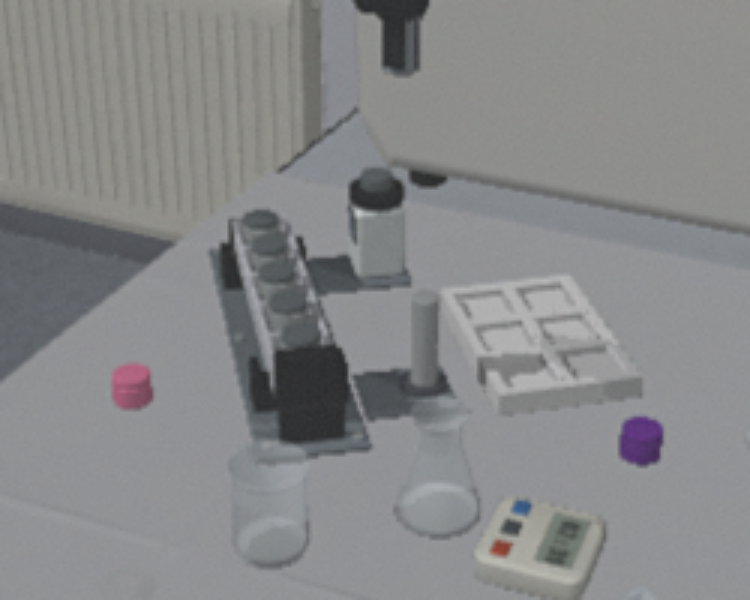

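The side view shows all five capsules loaded (lids from (260,218) to (300,330)), the button up at (377,181) and the arm clear. I hand the job in.

```bash
python3 -c "
from plant import order
print(order.job_done())"
```

```text
the job is handed in; nothing more can be done
None
```

I turned the carrier end for end in the dock, stood all five capsules in its cells, pressed the start button to its stop once and let it spring back, and handed in at about 45 s; the final pictures look right, but the hand-in gave no verdict.

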